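# Fit the grating plates into the counter-top grater

## Robot

A 7-joint arm with a two-finger parallel gripper is mounted at the origin on the work surface. World frame = base frame: x ahead of the robot, y to its left, z up, the work surface at z = 0. Lengths are in m, angles in rad, forces in N, time in s.
With the tool pointing down it reaches from about 0.425 to 0.875 m from the base axis. Payload 8.4 kg.
Tool frame: the origin (TCP) lies at the very end of the fingers, on their centre line; the grasp point (between the pads) lies hold_point_z behind it (hold_point_z is the distance from the TCP to the grasp point, in m); z points along the fingers, y is the line along which they close (so a half turn about z gives the same grasp; the last joint's range is limited). The gripper opens to 85 mm and grips with 20 to 120 N. Pads are 22 mm wide; open, the fingers measure 114 mm over their backs; the gripper's body (76 mm by 85 mm) begins 54 mm behind the grasp point. The pads swing forward as they close: fully open they stand 13 mm farther back than shut.
Start: joints at [1.24, 0.333, 0.04, 1.465, -0.013, 1.343, -0.059], TCP at [0.149, -0.633, 0.231] pointing down, gripper open.
Joint ranges: [-2.58, 2.58], [-0.38, 2.09], [-1.3, 1.39], [0.25, 2.4], [-1.5, 4.64], [0.08, 2.09], [-2.65, 2.65]. Speed limits (rad/s): [2.22, 2.22, 2.79, 2.79, 3.14, 3.14, 3.14].

## Interface

Orientations are given as a unit quaternion [x, y, z, w].
In Python, from plant import * gives the robot as it stands.
- The arm moves only by the tool arm_command, never from a script. Its argument "motion" is text: rows parted by semicolons, each of 4 numbers parted by spaces: the shift along the world's x, y, z scaled (see below), then the turn about the world's z scaled (see below). A call has 1 to 5 rows; each row is the pose to reach, as a shift and turn from the pose commanded when the call began; what a row does not reach only later rows make up. The controller multiplies each number of a shift by 0.4 m and each number of a turn by 90 degrees. A row lasts 1/12 s, in which the tool goes at most 41.7 mm and 7.16 degrees, less where a joint would pass 70% of its speed; a pose out of reach is approached as far as the arm can. A call with a number of a shift or a turn outside -1 to 1 is refused whole. A call with a gripper value outside its range is refused whole. "jaw" is the opening in per cent of the stroke, from 0 (shut) to 100 (fully open), set as the call begins (left out, the last holds). The fingers move at their own pace and stop on an object; "newtons" is the grip in N (left out, the last holds). Time passes only in rows, so rows that repeat a pose let the fingers close. It gives the time, the measured TCP pose, the force, the opening and the grip force at its end, in the units of the state.
- state(): the state, without advancing time (a new reading comes with each control period).
- camera(name): name is "side" or "top" or "wrist"; returns a dict with "img" (420x560x3 uint8, blue, green, red), "vfov" (degrees; the focal length in pixels is half the picture's height over the tangent of half this angle, whatever the lens; pixels are square), "cx", "cy" (the principal point, pixels), "distortion" ([k1, k2, p1, p2, k3] as OpenCV has them; the pictures are not rectified), "R" (3x3) and "t" (3): a world point X has camera coordinates R X + t. Camera axes: x right, y down, z forward; pixel columns grow to the right and rows downward; lengths in m; the calibration is good to about 2 mm. A picture is of the moment at which its call begins. There is no depth.
- close_job(): hands the job in; it is judged then, once.
The state is a dict: "t": time; "joint_positions": joint angles; "qvel": joint speeds; "joint_torque": joint torques, N m; "tool_pos": TCP position; "eef_rot": TCP orientation; "contact_force": force on the tool from outside, world axes, zero at the start; "moment": the same for the moment, N m; "gripper_width": opening from 0.0 (shut) to 1.0 (fully open); "gripper_force": force on a finger pad.
Only numpy, scipy, OpenCV 4.12 (cv2) and the standard library are available. Lean on these libraries where they do the work, as an engineer would, in place of code of your own. Each camera call takes 0.05 s, during which the arm holds its last target. There are 200 camera calls.

## Task

Get the grater ready: slide its green keeper fully open, then take every grating plate out of the wooden storage block (press down its end next to the dark dot, so that the other end tips up for gripping) and press it fully flush, right side up, into the bay marked with the plate's own colour. When all the plates there are (two or three) sit flush, slide the keeper fully shut over them and let go; do not knock over the spice jar or the shaker.

Things in the scene. Friction and masses are not known exactly. Their poses are not given: they have to be found in the camera images.
- caddy: Storage block of pale wood, fixed, 122 (x) x 226 (y) x 29 mm high; origin: centre of its underside (block spans x -62 to +60 mm), z up. Three wells side by side along y, 68 mm pitch, each x -37.5 to +36 mm, 46 mm wide. A plate in a well lies flush with the block's top. A dark dot on the top, 50 mm from the middle on the -x side, marks the end to press at each well.
- well1 (a point): First well's middle, on its level floor 17 mm above the counter, 68 mm to the -y side of the block's middle; axes as the block. The floor is level from x = -1.8 mm to the far (+x) end, and falls away at 22 degrees from there to the near (-x) end.
- well2 (a point): Same, middle well. Pressing a plate's near (-x) third down (a few N; stop at 8 N) rocks it onto the slope, where it stays tipped by 22 degrees, its far end's top edge about 13 mm and its under edge 2 mm above the block's top.
- well3 (a point): Same as well1, for the well 68 mm to the +y side.
- grater: Grater tub of white and grey plastic, fixed, 120 (x) x 226 (y) x 55 mm high; origin: centre of its underside, z up. Three open bays in its top side by side along y (68 mm pitch), each 72 (x) x 46.4 (y) mm, 12 mm deep, with a coloured stripe beyond the far (+x) end. A sprung steel catch in each bay's far wall leans 2.6 mm in: a plate must be pressed home (5 to 10 N), best near its far end.
- keeper_grip (a point): Point on the green keeper's upright grip fin, 8 mm below the fin's top. The fin is 26 (x) x 12 (y) x 38 mm high above the grater's top (its top is about 93.5 mm above the counter), at the grater's near (-x) edge, 65 mm from its middle line; its axes are the grater's. It moves along the grater's y axis with the keeper.
- keeper (a joint): Sliding keeper along the grater's near edge, m: 0 = fully open (its three 16 mm wide tabs over the ribs beside the bays), 0.030 = fully shut (tabs reach 8 mm over the near ends of the bays, 3 mm above the grater's top). Grows as it slides to the grater's +y; 1.5 N of friction; stays where left. A plate standing proud stops it.
- plate_red: Grating plate with a red rim and a steel top: 70 (x) x 44 (y) x 12 mm thick, 70 g, weight mostly in its upper half; origin: centre of its underside, z up through the steel side. It may be turned end for end. None if absent.
- bay_red (a point): Centre of the floor of the bay with the red stripe, 43 mm above the counter and 12 mm below the grater's top; axes as the grater. Here the origin of the red plate belongs.
- plate_yellow: Grating plate with a yellow rim and a steel top: 70 (x) x 44 (y) x 12 mm thick, 70 g, weight mostly in its upper half; origin: centre of its underside, z up through the steel side. It may be turned end for end. None if absent.
- bay_yellow (a point): Centre of the floor of the bay with the yellow stripe, 43 mm above the counter and 12 mm below the grater's top; axes as the grater. Here the origin of the yellow plate belongs.
- plate_blue: Grating plate with a blue rim and a steel top: 70 (x) x 44 (y) x 12 mm thick, 70 g, weight mostly in its upper half; origin: centre of its underside, z up through the steel side. It may be turned end for end. None if absent.
- bay_blue (a point): Centre of the floor of the bay with the blue stripe, 43 mm above the counter and 12 mm below the grater's top; axes as the grater. Here the origin of the blue plate belongs.
- spice_jar: Amber spice jar with a brass cap, 40 mm across, 52 mm high; origin at the middle of its foot. Not to be knocked over.
- shaker: Clear shaker with a blue cap, 54 mm across, 105 mm high; origin at the middle of its foot. Not to be knocked over.

How it is judged:
By the outcome, as a careful person would: the job done as asked, in the order asked, and still so for the second after the job is handed in, with the robot touching nothing.
Of plate_red, plate_yellow, plate_blue only 2 to 3 are there at a start; the rules pass over those that are not, and their reading is None.
At some moment in a run one of plate_red, plate_yellow, plate_blue may be knocked a few centimetres aside while the robot is not near it.
Once in a run the grip may slacken for a moment while it holds something.
It also fails if it takes over 210 s, if anything falls off the work surface, if the arm or the gripper's body presses on something with over 40 N, if the wrist force passes 120 N, or if a joint passes its speed limit or range.

## Working session

There is one attempt and no reset: what is moved stays moved. The work goes in short steps, Python scripts to look and compute and a tool call to move; the robot and the scene stay as the last step left them, time stands still between calls to the robot, and variables do not carry over. Pictures are saved under pics/ and viewed, at most 14 in all, crops included, and the job is handed in when it is done.

Besides the shell and the picture viewer there is one more tool, called after "Request:" as name(argument=value, ...) on one line, values as JSON. arm_command: Moves the arm, as the interface text tells. Shifts and turns lie within -1 to 1; 1 stands for 0.4 m of shift or 90 degrees of turn. Its arguments: {"type":"object","properties":{"motion":{"type":"string"},"jaw":{"type":"number"},"newtons":{"type":"number"}},"required":["motion"]}

```bash
mkdir -p pics; ls; cat > h.py <<'E'
from plant import *
import numpy as np, cv2
def K(c):
    f=c["img"].shape[0]/2/np.tan(np.radians(c["vfov"])/2)
    return np.array([[f,0,c["cx"]],[0,f,c["cy"]],[0,0,1]])
def ray(c,px,z):
    px=np.array(px,float).reshape(-1,1,2)
    u=cv2.undistortPoints(px,K(c),np.array(c["distortion"],float)).reshape(-1,2)
    R=np.array(c["R"]);t=np.array(c["t"]);o=-R.T@t
    d=np.c_[u,np.ones(len(u))]@R
    return o+d*((z-o[2])/d[:,2])[:,None]
def proj(c,X):
    r,_=cv2.Rodrigues(np.array(c["R"],float))
    return cv2.projectPoints(np.array(X,float).reshape(-1,1,3),r,np.array(c["t"],float),K(c),np.array(c["distortion"],float))[0].reshape(-1,2)
E
python3 - <<'E'
from h import *
for n in("top","side"):
    c=camera(n);cv2.imwrite(f"pics/{n}0.png",c["img"]);np.save(f"pics/{n}0.npy",c,allow_pickle=True)
    print(n,-np.array(c["R"]).T@c["t"],c["vfov"])
s=state();print(s)
E
```

```text
pics
top [3.78048935e-01 1.99094873e-04 1.17040607e+00] 43.66664144404934
side [0.19562117 0.73828972 0.69553404] 49.48508762019147
{'t': 0.1, 'joint_positions': array([ 1.23979176,  0.33383152,  0.03987974,  1.46617923, -0.01338671,
        1.34332371, -0.05847618]), 'qvel': array([ 9.76065793e-05, -9.72779392e-04,  6.63903508e-04, -1.08428378e-03,
       -2.33273963e-03, -9.75441751e-04, -2.18102630e-03]), 'joint_torque': array([ 3.55774180e-03, -6.60015750e+01,  1.37011249e+00, -4.06481802e+01,
        1.72460749e-02,  8.78685561e-03,  2.51840149e-06]), 'tool_pos': array([ 0.14919765, -0.63221452,  0.23051772]), 'eef_rot': array([ 9.93290276e-01,  1.15645509e-01, -1.41194555e-04, -7.24365704e-04]), 'contact_force': array([ 0.17251397,  0.62728895, -0.09572683]), 'moment': array([-0.02093189,  0.00545197, -0.02820002]), 'gripper_force': 0.0, 'gripper_width': 1.0013146015538885}
```

View pics/top0.png

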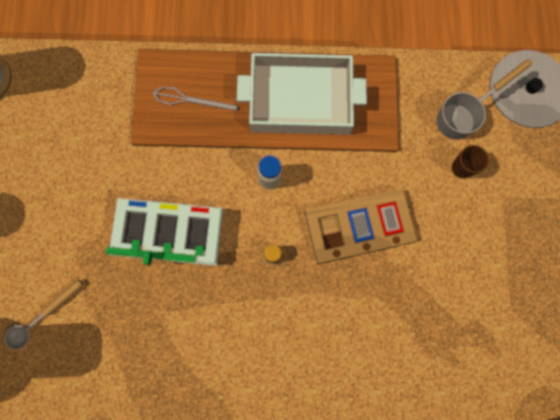

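View pics/side0.png

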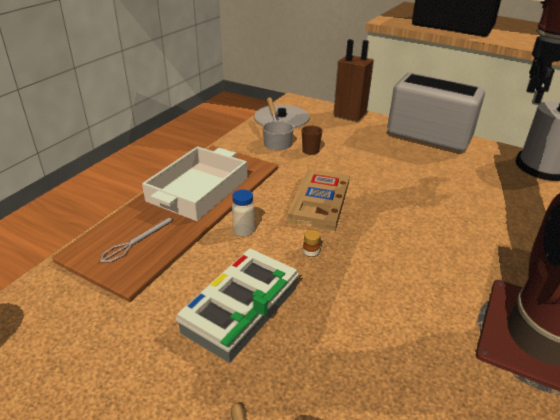

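The top view shows the grater at (165,232) with stripes blue, yellow and red (from +y to -y). The caddy is at (361,226) with an empty +y well, blue in the middle (361,225) and red at -y (391,219). The jar is at (273,254) and the shaker at (270,168). Next I'll measure all of these.

```bash
cat >> h.py <<'E'
def mask(c,lo,hi,box=None):
    m=cv2.inRange(cv2.cvtColor(c["img"],cv2.COLOR_BGR2HSV),np.array(lo),np.array(hi))
    if box is not None:
        k=np.zeros_like(m);x0,y0,x1,y1=box;k[y0:y1,x0:x1]=255;m&=k
    return m
def blobs(m,amin=8):
    n,l,s,ce=cv2.connectedComponentsWithStats(m)
    return [(int(s[i,4]),ce[i].round(1).tolist(),s[i,:4].tolist()) for i in range(1,n) if s[i,4]>=amin]
E
python3 - <<'E'
from h import *
c=camera("top");hsv=cv2.cvtColor(c["img"],cv2.COLOR_BGR2HSV)
G=(100,190,235,275);C=(300,180,425,270)
def show(n,lo,hi,box,z,a=8):
    for b in blobs(mask(c,lo,hi,box),a): print(n,b,ray(c,b[1],z)[0].round(4)[:2])
show("blueS",(105,150,60),(130,255,255),G,.055);show("yelS",(22,150,120),(33,255,255),G,.055);show("redS",(170,150,80),(180,255,255),G,.055);show("redS",(0,180,120),(5,255,255),G,.055)
show("green",(50,120,40),(80,255,255),G,.06)
show("blueP",(105,130,60),(130,255,255),C,.029);show("redP",(170,150,80),(180,255,255),C,.029);show("redP0",(0,190,120),(5,255,255),C,.029)
# grater white outline
m=mask(c,(0,0,140),(180,70,255),G)|mask(c,(35,0,150),(100,60,255),G)
r=cv2.minAreaRect(cv2.findNonZero(m));p=cv2.boxPoints(r);print("white",p.round(1).tolist(),ray(c,p,.055)[:,:2].round(4).tolist())
# dots
g=cv2.cvtColor(c["img"],cv2.COLOR_BGR2GRAY)
show("dot",(0,0,0),(20,255,95),(325,230,410,262),.029,5)
for n,b in(("g",(100,185,240,280)),("c",(295,180,425,270))):
    x0,y0,x1,y1=b;cv2.imwrite(f"pics/z{n}.png",cv2.resize(c["img"][y0:y1,x0:x1],None,fx=4,fy=4,interpolation=cv2.INTER_CUBIC))
a=cv2.imread("pics/zg.png");b=cv2.imread("pics/zc.png");h=min(len(a),len(b));cv2.imwrite("pics/z.png",np.vstack([cv2.resize(a,(440,300)),cv2.resize(b,(433,300))[:, :433] if 0 else cv2.resize(b,(440,300))]))
for n,px,z in(("jarcap",(273,254),.052),("shakercap",(270,168),.105)): print(n,ray(c,px,z)[0])
E
```

```text
blueS (40, [137.0, 203.5], [130, 202, 15, 4]) [0.614 0.293]
yelS (75, [168.1, 206.2], [160, 204, 17, 6]) [0.6096 0.2254]
redS (48, [199.5, 209.4], [192, 208, 16, 4]) [0.604  0.1571]
green (732, [150.0, 253.0], [106, 240, 89, 24]) [0.5064 0.2565]
green (63, [198.9, 249.8], [195, 246, 9, 9]) [0.5154 0.1534]
blueP (148, [360.5, 226.1], [349, 209, 24, 33]) [ 0.5795 -0.197 ]
redP0 (154, [390.0, 219.5], [378, 203, 25, 32]) [ 0.5958 -0.2631]
white [[108.80000305175781, 254.60000610351562], [114.30000305175781, 197.39999389648438], [221.39999389648438, 207.6999969482422], [215.89999389648438, 265.0]] [[0.5017, 0.3449], [0.6266, 0.3432], [0.6088, 0.1097], [0.4844, 0.1165]]
dot (219, [332.9, 240.4], [325, 232, 18, 17]) [ 0.5462 -0.1356]
dot (17, [366.4, 246.5], [364, 245, 5, 4]) [ 0.5342 -0.2094]
dot (18, [336.3, 252.9], [334, 251, 5, 5]) [ 0.5187 -0.143 ]
jarcap [ 0.51069118 -0.00424775  0.052     ]
shakercap [0.68624744 0.00611616 0.105     ]
```

View pics/z.png

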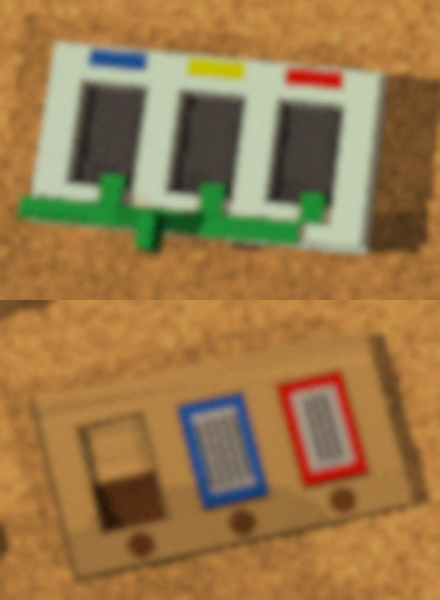

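The caddy sits at about (0.579,-0.197) with yaw 13.7°. The grater sits at about (0.56,0.23) with yaw -4°. The measured pitches (68.1 and 136.3 mm) match the given ones. Only red and blue plates are present. I'll move toward the grater.

Request:
arm_command(motion="0.75 0.46 0.05 0;0.75 0.46 0.05 0;0.75 0.46 0.05 0;0.75 0.46 0.05 0;0.75 0.46 0.05 0", jaw=40)

```text
t: 0.57
tool_pos: [0.3279, -0.5224, 0.2431]
eef_rot: [0.993, 0.116, -0.0, -0.0]
contact_force: [0.9, -1.2, -0.0]
gripper_width: 0.398
gripper_force: 0.0
```

Request:
arm_command(motion="0.4 0.5 0 0;0.4 0.5 0 0;0.4 0.5 0 0;0.4 0.5 0 0;0.4 0.5 0 0")

```text
t: 0.98
tool_pos: [0.4576, -0.3593, 0.2431]
eef_rot: [0.993, 0.116, -0.0, -0.0]
contact_force: [0.3, -0.7, -0.2]
gripper_width: 0.402
gripper_force: 0.0
```

Request:
arm_command(motion="0.05 0.5 0 0;0.05 0.5 0 0;0.05 0.5 0 0;0.05 0.5 0 0;0.05 0.5 0 0")

```text
t: 1.4
tool_pos: [0.4766, -0.1579, 0.2431]
eef_rot: [0.993, 0.117, -0.0, -0.0]
contact_force: [0.1, -0.1, -0.2]
gripper_width: 0.402
gripper_force: 0.0
```

Request:
arm_command(motion="0.05 0.5 0 -0.195;0.05 0.5 0 -0.195;0.05 0.5 0 -0.195;0.05 0.5 0 -0.195;0.05 0.5 0 -0.195")

```text
t: 1.82
tool_pos: [0.4962, 0.039, 0.2432]
eef_rot: [0.999, -0.038, 0.0, 0.0]
contact_force: [1.8, -0.7, -0.3]
gripper_width: 0.402
gripper_force: 0.0
```

Request:
arm_command(motion="0 0.45 0 0;0 0.45 0 0;0 0.45 0 0;0 0.45 0 0;0 0.45 0 0")

```text
t: 2.23
tool_pos: [0.4947, 0.224, 0.2433]
eef_rot: [0.999, -0.034, -0.0, -0.001]
contact_force: [-1.0, -0.7, -0.1]
gripper_width: 0.4
gripper_force: 0.0
```

```bash
python3 - <<'E'
from h import *
c=camera("wrist");cv2.imwrite("pics/w1.png",c["img"])
s=state();print(s["tool_pos"],s["eef_rot"],-np.array(c["R"]).T@c["t"],np.array(c["R"]).round(3),c["vfov"])
t=camera("top")
print(ray(t,(147,258),.0935),proj(c,[[.494,.254,.0935],[.56,.23,.055]]))
E
```

```text
[0.49467512 0.22419824 0.24312569] [ 9.99443449e-01 -3.33233722e-02 -3.51423801e-04 -1.49023683e-03] [0.56867802 0.21782237 0.38636268] [[-0.067 -0.998 -0.003]
 [-0.954  0.063  0.292]
 [-0.291  0.022 -0.956]] 65.83841185170999
[[0.49207549 0.25420682 0.0935    ]] [[255.73767667 197.49408156]
 [277.41256093 121.48281728]]
```

View pics/w1.png

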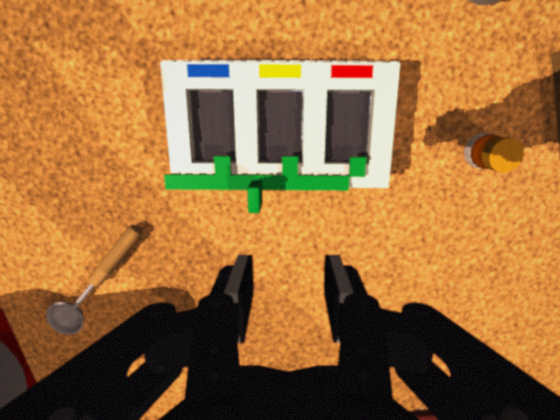

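The wrist view shows the grater clearly: stripes at (208,71), (280,71) and (352,71), bays below them, and the green fin at about (254,195). Next I'll get the numbers from this view.

```bash
python3 - <<'E'
from h import *
c=camera("wrist")
B=(150,50,410,200)
S=[]
for n,lo,hi in(("blue",(105,150,60),(130,255,255)),("yel",(22,150,120),(33,255,255)),("red",(0,180,120),(6,255,255))):
    b=max(blobs(mask(c,lo,hi,(150,55,410,85))));p=ray(c,b[1],.055)[0];S.append(p);print(n,b,p.round(4))
y=S[0]-S[2];print("len",np.hypot(*y[:2]),"yaw",np.degrees(np.arctan2(-y[0],y[1])))
d=mask(c,(0,0,0),(180,255,110),B)
for b in blobs(d,800):
    x0,y0,w,h=b[2]
    # edge columns at mid rows, edge rows at mid col
    rr=d[y0+h//2-10:y0+h//2+10]; cols=np.where(rr.mean(0)[x0-3:x0+w+3]>127)[0]+x0-3
    cc=d[:,x0+w//2-14:x0+w//2]; rows=np.where(cc.mean(1)[y0-3:y0+h+3]>127)[0]+y0-3
    L,Rr,T,Bo=cols[0]-.5,cols[-1]+.5,rows[0]-.5,rows[-1]+.5
    m=(y0+h/2)
    e=ray(c,[(L,m),(Rr,m),((L+Rr)/2,T),((L+Rr)/2-7,Bo)],.055)
    print(b,"w",np.linalg.norm(e[0]-e[1]).round(4),"l",np.linalg.norm(e[2]-e[3]).round(4),"mid",e[:2].mean(0).round(4),e[2:].mean(0).round(4))
g=mask(c,(45,120,40),(85,255,255),(150,140,410,230));print("green",blobs(g,20))
rows=np.where(g[:,254]>0)[0];print(rows.min(),rows.max())
for r in range(192,216,3): w=np.where(g[r,230:290]>0)[0]+230;print(r,w.min() if len(w) else 0,w.max() if len(w) else 0)
E
```

```text
blue (440, [204.5, 71.0], [185, 66, 40, 11]) [0.6115 0.2923 0.055 ]
yel (512, [275.8, 71.2], [256, 65, 41, 13]) [0.6066 0.2248 0.055 ]
red (472, [348.2, 71.6], [328, 66, 41, 12]) [0.6017 0.1564 0.055 ]
len 0.1362012043336597 yaw -4.1298033872540145
(2998, [208.7, 126.4], [184, 91, 50, 86]) w 0.044 l 0.0696 mid [0.5532 0.2964 0.055 ] [0.5592 0.2992 0.055 ]
(2901, [276.2, 126.1], [255, 91, 44, 73]) w 0.0416 l 0.068 mid [0.5548 0.2282 0.055 ] [0.5541 0.2318 0.055 ]
(2859, [343.1, 126.8], [322, 92, 45, 73]) w 0.0407 l 0.0687 mid [0.5495 0.1624 0.055 ] [0.5492 0.166  0.055 ]
green [(3902, [261.8, 180.0], [161, 156, 203, 58])]
175 213
192 245 257
195 245 257
198 245 257
201 245 257
204 245 257
207 245 256
210 245 256
213 247 254
```

```bash
python3 - <<'E'
from h import *
c=camera("wrist");g=mask(c,(45,120,40),(85,255,255),(150,140,410,230))
w=np.where(g[205,230:290]>0)[0]+230;col=w.mean();r=np.where(g[:,int(col)]>0)[0].max()
p=ray(c,[(col,r+.5),(w.min()-.5,r-5),(w.max()+.5,r-5)],.0935);print(p,np.linalg.norm(p[1]-p[2]))
x=np.array([np.cos(np.radians(4.13)),-np.sin(np.radians(4.13))]);print("fin centre",p[0,:2]+.013*x)
s=state();print(s["tool_pos"],s["t"]); import plant; print([k for k in dir(plant) if not k.startswith("_")])
t=camera("top");g=mask(t,(45,120,40),(85,255,255),(100,190,235,275));print([ (r,np.where(g[r])[0].min(),np.where(g[r])[0].max()) for r in range(254,266) if g[r].any()])
E
```

```text
[[0.47941711 0.25704821 0.0935    ]
 [0.48525673 0.26257883 0.0935    ]
 [0.48439552 0.25036165 0.0935    ]] 0.012247503468693027
fin centre [0.49238335 0.25611196]
[0.49649467 0.21687412 0.24276311] 2.4333
['PlanningError', 'camera', 'close_job', 'hold_point_z', 'state']
[(254, np.int64(153), np.int64(201)), (255, np.int64(154), np.int64(186)), (256, np.int64(154), np.int64(194)), (257, np.int64(155), np.int64(194)), (258, np.int64(155), np.int64(194)), (259, np.int64(164), np.int64(194)), (260, np.int64(175), np.int64(193)), (261, np.int64(188), np.int64(193))]
```

Request:
arm_command(motion="-0.01 0.098 0 0;-0.01 0.098 -0.1 0;-0.01 0.098 -0.2 0;-0.01 0.098 -0.3 0;-0.01 0.098 -0.3 0")

```text
t: 2.9
tool_pos: [0.4893, 0.2519, 0.1161]
eef_rot: [0.999, -0.038, -0.005, 0.003]
contact_force: [-1.5, -1.5, -0.8]
gripper_width: 0.405
gripper_force: 0.0
```

```bash
python3 - <<'E'
from h import *
s=state();print(hold_point_z,s["tool_pos"],s["eef_rot"])
c=camera("wrist");cv2.imwrite("pics/w2.png",c["img"])
E
```

```text
0.0187 [0.489341  0.2518765 0.1160512] [ 0.99924396 -0.03848852 -0.00471604  0.00280934]
```

View pics/w2.png

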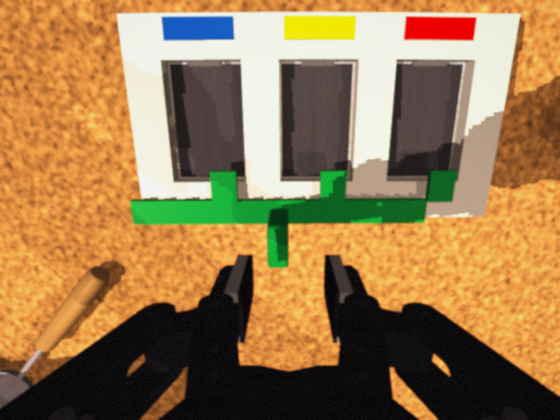

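The fin top is at (278,240), slightly left of the jaw centre and inside the opening. I'll descend and grip it.

Request:
arm_command(motion="0.005 0.003 -0.05 0;0.005 0.003 -0.1 0;0.005 0.003 -0.11 0;0.005 0.003 -0.11 0;0.005 0.003 -0.11 0")

```text
t: 3.37
tool_pos: [0.4958, 0.2576, 0.0813]
eef_rot: [0.999, -0.038, 0.001, -0.0]
contact_force: [0.1, 0.7, 0.9]
gripper_width: 0.397
gripper_force: 0.0
```

Request:
arm_command(motion="0 0 0 0;0 0 0 0;0 0 0 0;0 0 0 0;0 0 0 0", jaw=0, newtons=30)

```text
t: 3.78
tool_pos: [0.4955, 0.2579, 0.0809]
eef_rot: [0.999, -0.037, 0.001, -0.0]
contact_force: [-1.0, -0.5, 7.6]
gripper_width: 0.127
gripper_force: 31.9
```

Request:
arm_command(motion="0 -0.005 0 0;0 -0.01 0 0;-0.001 -0.015 0 0;-0.001 -0.02 0 0;-0.001 -0.025 0 0")

```text
t: 4.2
tool_pos: [0.4949, 0.2488, 0.0809]
eef_rot: [0.999, -0.037, 0.001, -0.001]
contact_force: [-1.7, 1.0, 6.5]
gripper_width: 0.129
gripper_force: 31.8
```

Request:
arm_command(motion="0 -0.01 0 0;0 -0.02 0 0;-0.001 -0.03 0 0;-0.001 -0.035 0 0;-0.001 -0.035 0 0")

```text
t: 4.62
tool_pos: [0.4939, 0.2343, 0.0809]
eef_rot: [0.999, -0.037, 0.001, -0.0]
contact_force: [-3.8, -0.4, 10.2]
gripper_width: 0.134
gripper_force: 32.2
```

Request:
arm_command(motion="0 -0.005 0 0;0 -0.01 0 0;-0.001 -0.015 0 0;-0.001 -0.02 0 0;-0.001 -0.02 0 0")

```text
t: 5.03
tool_pos: [0.4937, 0.2331, 0.0811]
eef_rot: [0.999, -0.035, 0.002, -0.006]
contact_force: [2.9, 23.8, -8.3]
gripper_width: 0.125
gripper_force: 30.2
```

The keeper stopped hard (24 N), so it is fully open. I'll release it, rise and check with the camera.

Request:
arm_command(motion="0 0.014 0 0;0 0.014 0 0;0 0.014 0 0", jaw=45)

```text
t: 5.28
tool_pos: [0.4935, 0.231, 0.0796]
eef_rot: [0.999, -0.037, 0.0, 0.0]
contact_force: [-0.5, -0.4, 0.3]
gripper_width: 0.452
gripper_force: 0.0
```

Request:
arm_command(motion="0 0 0.1 0;0 0 0.2 0;0 0 0.3 0;0 0 0.4 0;0 0 0.4 0")

```text
t: 5.7
tool_pos: [0.4962, 0.2323, 0.2475]
eef_rot: [0.999, -0.038, 0.005, -0.002]
contact_force: [-0.3, 0.1, 0.3]
gripper_width: 0.454
gripper_force: 0.0
```

Request:
arm_command(motion="0 0 0 0;0 0 0 0;0 0 0 0;0 0 0 0")

```text
t: 6.03
tool_pos: [0.4928, 0.2305, 0.2377]
eef_rot: [0.999, -0.037, -0.001, 0.0]
contact_force: [-0.2, -0.5, 0.4]
gripper_width: 0.448
gripper_force: 0.0
```

```bash
cat > meas.py <<'E'
from h import *
def stripes(c,box):
    o={}
    for n,lo,hi in(("blue",(105,150,60),(130,255,255)),("yel",(22,150,120),(33,255,255)),("red",(0,180,120),(6,255,255))):
        b=blobs(mask(c,lo,hi,box))
        if b: b=max(b);o[n]=ray(c,b[1],.055)[0][:2];print(n,b,o[n].round(4))
    return o
E
python3 - <<'E'
from meas import *
s=state();print(s["tool_pos"],s["eef_rot"])
c=camera("wrist");cv2.imwrite("pics/w3.png",c["img"]);stripes(c,(0,0,560,110))
E
```

```text
[0.49280405 0.2304843  0.23769797] [ 9.99299163e-01 -3.74110230e-02 -1.16174079e-03  4.97980340e-04]
blue (473, [211.6, 66.7], [191, 61, 42, 12]) [0.6116 0.292 ]
yel (544, [284.5, 67.0], [264, 61, 42, 13]) [0.6063 0.2245]
red (491, [358.0, 66.5], [338, 61, 41, 12]) [0.6018 0.1563]
```

View pics/w3.png

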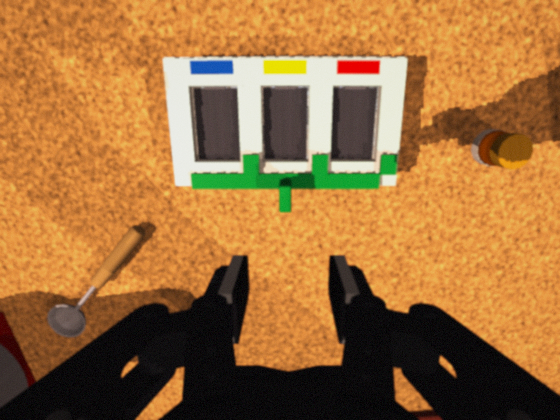

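The keeper is fully open, with its tabs over the ribs. I'll go to the caddy, closing the jaw on the way.

Request:
arm_command(motion="0.02 -0.5 0 0.2;0.02 -0.5 0 0.2;0.02 -0.5 0 0.2;0.02 -0.5 0 0.2;0.02 -0.5 0 0.2", jaw=0)

```text
t: 6.5
tool_pos: [0.5005, 0.0365, 0.2385]
eef_rot: [0.993, 0.12, -0.001, -0.0]
contact_force: [0.2, 0.6, -0.1]
gripper_width: 0.001
gripper_force: 0.0
```

Request:
arm_command(motion="0.02 -0.5 0 0;0.02 -0.5 0 0;0.02 -0.5 0 0;0.02 -0.5 0 0;0.02 -0.5 0 0")

```text
t: 6.92
tool_pos: [0.5082, -0.1653, 0.2383]
eef_rot: [0.993, 0.119, -0.001, 0.0]
contact_force: [0.4, 0.0, -0.3]
gripper_width: -0.002
gripper_force: 0.0
```

Request:
arm_command(motion="0 -0.1 0 0;0 -0.1 0 0;0 -0.1 0 0;0 -0.1 0 0;0 -0.1 0 0")

```text
t: 7.33
tool_pos: [0.5092, -0.2002, 0.2387]
eef_rot: [0.993, 0.12, -0.0, -0.0]
contact_force: [-0.3, -0.2, 0.4]
gripper_width: -0.001
gripper_force: 0.0
```

Request:
arm_command(motion="0 0 0 0;0 0 0 0;0 0 0 0;0 0 0 0")

```text
t: 7.67
tool_pos: [0.5092, -0.2013, 0.2393]
eef_rot: [0.993, 0.12, 0.0, 0.0]
contact_force: [-0.4, -0.1, 0.3]
gripper_width: 0.001
gripper_force: 0.0
```

```bash
python3 - <<'E'
from h import *
s=state();print(s["tool_pos"],s["eef_rot"],np.degrees(2*np.arctan2(s["eef_rot"][1],s["eef_rot"][0])))
c=camera("wrist");cv2.imwrite("pics/w4.png",c["img"])
for n,lo,hi in(("blue",(105,130,60),(130,255,255)),("red",(0,180,100),(6,255,255))):
    m=mask(c,lo,hi,(0,0,560,230));b=max(blobs(m));n_,l=cv2.connectedComponents(m)
    k=np.argwhere(l==l[m>0][0]) if 0 else None
    ct=max(cv2.findContours(m,cv2.RETR_EXTERNAL,cv2.CHAIN_APPROX_NONE)[0],key=cv2.contourArea)
    p=ray(c,ct.reshape(-1,2),.029)[:,:2];r=cv2.minAreaRect((p*1000).astype(np.float32));print(n,b,r)
E
```

```text
[ 0.50924574 -0.2012699   0.23925775] [9.92780378e-01 1.19946288e-01 7.68804898e-05 6.32985190e-05] 13.77800548206219
blue (1248, [299.8, 113.5], [280, 80, 42, 70]) ((580.5498046875, -197.6725616455078), (69.74456024169922, 43.03681564331055), 13.654034614562988)
red (1339, [364.8, 114.0], [343, 80, 46, 71]) ((596.36572265625, -263.5218200683594), (70.8486099243164, 44.50703048706055), 13.884849548339844)
```

View pics/w4.png

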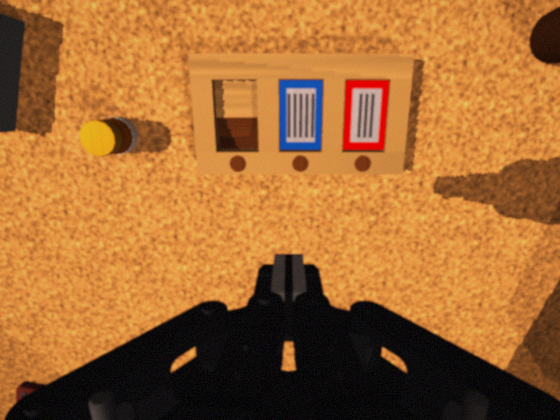

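Both plates are flush in their wells, blue at (300,114) and red at (365,114), and their sizes read 70x43 and 71x44.5 mm as given. I'll press the near end of blue.

Request:
arm_command(motion="0.1225 -0.005 -0.1 0;0.1225 -0.005 -0.2 0;0.1225 -0.005 -0.3 0;0.1225 -0.005 -0.4 0;0.1225 -0.005 -0.47 0")

```text
t: 8.13
tool_pos: [0.5581, -0.2034, 0.049]
eef_rot: [0.993, 0.12, 0.0, -0.0]
contact_force: [-0.7, -1.0, -0.5]
gripper_width: -0.004
gripper_force: 0.0
```

Request:
arm_command(motion="0 0 -0.01 0;0 0 -0.02 0;0 0 -0.03 0;0 0 -0.035 0;0 0 -0.035 0")

```text
t: 8.55
tool_pos: [0.5594, -0.2042, 0.0391]
eef_rot: [0.993, 0.119, 0.001, 0.001]
contact_force: [-0.1, 0.3, -0.0]
gripper_width: -0.002
gripper_force: 0.0
```

Request:
arm_command(motion="0 0 -0.005 0;0 0 -0.01 0;0 0 -0.015 0;0 0 -0.015 0;0 0 -0.015 0")

```text
t: 8.97
tool_pos: [0.5581, -0.2037, 0.0311]
eef_rot: [0.993, 0.12, -0.0, -0.0]
contact_force: [0.0, -0.6, -0.3]
gripper_width: -0.004
gripper_force: 0.0
```

Request:
arm_command(motion="0 0 -0.005 0;0 0 -0.01 0;0 0 -0.01 0;0 0 -0.01 0")

```text
t: 9.3
tool_pos: [0.558, -0.2037, 0.0269]
eef_rot: [0.993, 0.12, -0.0, -0.0]
contact_force: [-0.1, -1.0, -0.4]
gripper_width: 0.002
gripper_force: 0.0
```

Request:
arm_command(motion="0 0 -0.005 0;0 0 -0.01 0;0 0 -0.01 0;0 0 -0.01 0")

```text
t: 9.63
tool_pos: [0.5585, -0.2038, 0.0241]
eef_rot: [0.993, 0.12, 0.0, 0.0]
contact_force: [-4.2, 0.1, 11.2]
gripper_width: 0.004
gripper_force: 5.4
```

It reads 11 N at z=24 mm, which is the depth expected at full tip. I'll rise and look.

Request:
arm_command(motion="0 0 0.05 0;-0.05 -0.02 0.15 0;-0.1 -0.02 0.25 0;-0.15 0 0.3 0;-0.15 0 0.3 0", jaw=70)

```text
t: 10.05
tool_pos: [0.498, -0.2042, 0.1488]
eef_rot: [0.993, 0.119, 0.003, 0.002]
contact_force: [2.0, -1.0, 0.9]
gripper_width: 0.692
gripper_force: 0.0
```

Request:
arm_command(motion="0 0 0 0;0 0 0 0;0 0 0 0")

```text
t: 10.3
tool_pos: [0.4979, -0.2035, 0.1419]
eef_rot: [0.993, 0.12, -0.001, -0.001]
contact_force: [-0.5, -0.3, -0.9]
gripper_width: 0.7
gripper_force: 0.0
```

```bash
python3 - <<'E'
from h import *
s=state();print(s["tool_pos"],s["contact_force"],np.degrees(2*np.arctan2(s["eef_rot"][1],s["eef_rot"][0])))
c=camera("wrist");cv2.imwrite("pics/w5.png",c["img"])
E
```

```text
[ 0.49793245 -0.20353738  0.14187757] [-0.52972717 -0.3444419  -0.86319748] 13.742105415015178
```

View pics/w5.png

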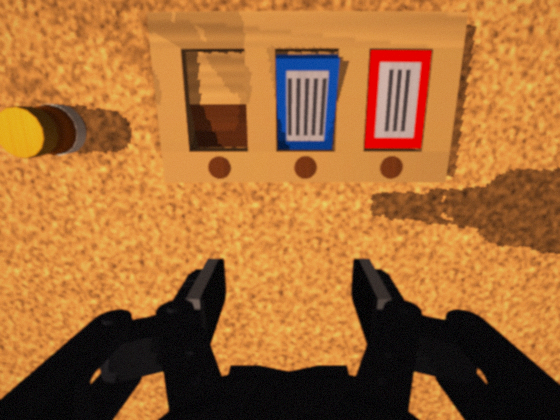

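Blue is tipped: its far edge is raised, spanning columns 276–340 at row 55. I'll measure the far end.

```bash
cat >> meas.py <<'E'
X=np.array([np.cos(np.radians(13.75)),np.sin(np.radians(13.75))]);Y=np.array([-X[1],X[0]])
HS={"blue":((105,130,60),(130,255,255)),"red":((0,180,100),(6,255,255))}
def farend(c,col,box):
    m=mask(c,*HS[col],box)
    ct=max(cv2.findContours(m,cv2.RETR_EXTERNAL,cv2.CHAIN_APPROX_NONE)[0],key=cv2.contourArea).reshape(-1,2)
    p=ray(c,ct,.042)[:,:2];u=p@X;v=p@Y
    k=u>u.max()-.006
    print(col,"far edge u",u.max().round(4),"v",v[k].min().round(4),v[k].max().round(4),"near v",v[u<u.min()+.02].min().round(4),v[u<u.min()+.02].max().round(4))
    vc=(v[k].min()+v[k].max())/2
    g=X*(u.max()-.012)+Y*vc;print("grip xy",g)
    return g
E
python3 - <<'E'
from meas import *
c=camera("wrist");g=farend(c,"blue",(255,30,360,165));s=state();d=g-s["tool_pos"][:2];print(s["tool_pos"],d/.4)
E
```

```text
blue far edge u 0.5465 v -0.3514 -0.3081 near v -0.3492 -0.309
grip xy [ 0.59754163 -0.19326811]
[ 0.49795235 -0.20344252  0.14172663] [0.24897318 0.02543602]
```

Request:
arm_command(motion="0.1 0.01 0 0;0.2 0.02 0 0;0.249 0.0254 -0.05 0;0.249 0.0254 -0.15 0;0.249 0.0254 -0.2 0", jaw=62)

```text
t: 10.82
tool_pos: [0.5974, -0.192, 0.0581]
eef_rot: [0.993, 0.12, -0.002, -0.002]
contact_force: [-0.5, 0.2, -1.5]
gripper_width: 0.616
gripper_force: 0.0
```

Request:
arm_command(motion="0 0 -0.02 0;0 0 -0.04 0;0 0 -0.05 0;0 0 -0.06 0;0 0 -0.06 0")

```text
t: 11.23
tool_pos: [0.5981, -0.1939, 0.0396]
eef_rot: [0.993, 0.119, 0.0, 0.0]
contact_force: [-0.9, 0.7, 0.3]
gripper_width: 0.62
gripper_force: 0.0
```

```bash
python3 - <<'E'
from meas import *
s=state();print(s["tool_pos"],s["contact_force"]);p=s["tool_pos"][:2];print("u,v",p@X,p@Y)
c=camera("wrist");cv2.imwrite("pics/w6.png",c["img"])
E
```

```text
[ 0.59807004 -0.19387676  0.03962391] [-0.8787065   0.74933331  0.31390717]
u,v 0.5348488178862894 -0.3304734589461401
```

View pics/w6.png

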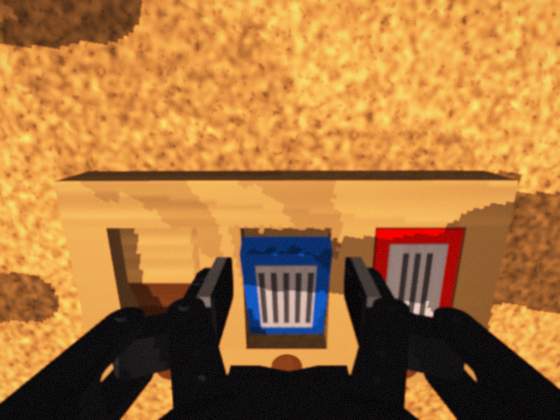

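The fingers straddle blue's raised end. I'll lower gently to feel the block top.

Request:
arm_command(motion="0.004 0.001 -0.01 0;0.004 0.001 -0.018 0;0.004 0.001 -0.018 0;0.004 0.001 -0.018 0")

```text
t: 11.62
tool_pos: [0.5992, -0.1932, 0.0319]
eef_rot: [0.993, 0.12, -0.0, -0.0]
contact_force: [-0.5, -0.2, 0.5]
gripper_width: 0.619
gripper_force: 0.0
```

Request:
arm_command(motion="0 0 -0.005 0;0 0 -0.007 0;0 0 -0.007 0;0 0 -0.007 0")

```text
t: 11.95
tool_pos: [0.5993, -0.1932, 0.0291]
eef_rot: [0.993, 0.12, -0.0, -0.0]
contact_force: [-0.1, -0.4, 0.2]
gripper_width: 0.62
gripper_force: 0.0
```

Request:
arm_command(motion="0 0 -0.003 0;0 0 -0.005 0;0 0 -0.005 0;0 0 -0.005 0")

```text
t: 12.28
tool_pos: [0.5993, -0.1932, 0.027]
eef_rot: [0.993, 0.12, -0.0, -0.0]
contact_force: [-0.8, -0.0, 0.7]
gripper_width: 0.619
gripper_force: 0.0
```

Request:
arm_command(motion="0 0 0 0;0 0 0 0;0 0 0 0;0 0 0 0;0 0 0 0", jaw=0, newtons=60)

```text
t: 12.7
tool_pos: [0.5996, -0.1932, 0.0275]
eef_rot: [0.993, 0.12, 0.0, 0.0]
contact_force: [-0.7, 1.3, 6.3]
gripper_width: 0.492
gripper_force: 62.5
```

Request:
arm_command(motion="0 0 0.02 0;0 0 0.04 0;0 0 0.06 0;0 0 0.08 0;0 0 0.1 0")

```text
t: 13.12
tool_pos: [0.5993, -0.1933, 0.0681]
eef_rot: [0.993, 0.119, -0.0, 0.0]
contact_force: [-0.4, -1.0, -1.5]
gripper_width: 0.494
gripper_force: 61.3
```

Request:
arm_command(motion="0 0 0.1 0;0 0 0.2 0;0 0 0.3 0;0 0 0.3 0;0 0 0.3 0")

```text
t: 13.53
tool_pos: [0.6008, -0.1935, 0.1908]
eef_rot: [0.993, 0.119, 0.003, 0.001]
contact_force: [-0.5, 0.1, -2.1]
gripper_width: 0.496
gripper_force: 61.3
```

```bash
python3 - <<'E'
from h import *
s=state();print(s["tool_pos"],s["contact_force"],s["gripper_width"],s["gripper_force"])
c=camera("wrist");d=camera("side");a=c["img"];b=d["img"][60:320,200:460]
cv2.imwrite("pics/w7.png",np.hstack([a[100:420,130:450],cv2.resize(b,(320,320))]))
E
```

```text
[ 0.60082775 -0.19352393  0.19076164] [-0.52515367  0.09651717 -2.08200881] 0.4955017012457851 61.3490554690361
```

View pics/w7.png

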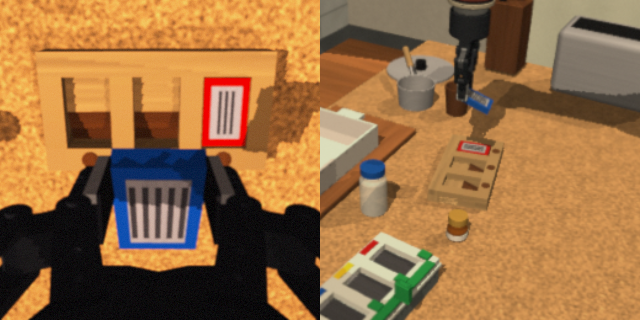

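Blue is held, tilted, and the side view confirms it. I'll carry it to a viewing pose before the blue bay.

Request:
arm_command(motion="-0.1 0.3 0.15 -0.1;-0.15 0.5 0.15 -0.2;-0.15 0.5 0.15 -0.2;-0.15 0.5 0.15 -0.2;-0.15 0.5 0.15 -0.2")

```text
t: 14.05
tool_pos: [0.5401, -0.0006, 0.2435]
eef_rot: [0.999, -0.038, -0.002, 0.0]
contact_force: [1.3, -0.1, -1.3]
gripper_width: 0.498
gripper_force: 61.3
```

Request:
arm_command(motion="-0.08 0.5 0 0;-0.08 0.5 0 0;-0.08 0.5 0 0;-0.08 0.5 0 0;-0.08 0.5 0 0")

```text
t: 14.47
tool_pos: [0.5081, 0.2002, 0.2433]
eef_rot: [0.999, -0.037, -0.001, 0.0]
contact_force: [1.1, 1.0, -1.4]
gripper_width: 0.492
gripper_force: 61.3
```

```bash
python3 - <<'E'
from h import *
s=state();print(s["tool_pos"],s["contact_force"],s["gripper_width"],np.degrees(2*np.arctan2(s["eef_rot"][1],s["eef_rot"][0])))
g=cv2.cvtColor(cv2.imread("pics/w3.png"),cv2.COLOR_BGR2GRAY)
for x in(208,278,350): print(x,g[50:185,x-6:x+6].mean(1).round().astype(int).tolist())
print(g[115:130].mean(0).round().astype(int)[160:410].tolist())
E
```

```text
[0.50807403 0.20021877 0.24334885] [ 1.08895364  0.96348285 -1.41486358] 0.49193350024897203 -4.199318288735763
208 [147, 145, 144, 134, 114, 99, 134, 190, 217, 215, 174, 115, 80, 78, 77, 76, 78, 77, 79, 77, 77, 76, 80, 119, 184, 227, 234, 233, 233, 233, 233, 233, 233, 233, 230, 206, 160, 125, 106, 88, 74, 70, 71, 70, 70, 70, 70, 70, 70, 70, 70, 69, 68, 68, 67, 70, 71, 71, 72, 71, 71, 71, 71, 71, 70, 71, 70, 70, 69, 69, 68, 70, 68, 69, 68, 66, 65, 66, 66, 67, 66, 63, 64, 62, 62, 64, 63, 64, 62, 61, 64, 67, 66, 65, 66, 66, 66, 63, 63, 63, 64, 64, 62, 61, 58, 54, 51, 48, 48, 61, 89, 139, 202, 231, 235, 235, 234, 235, 235, 234, 231, 214, 166, 115, 108, 115, 115, 116, 115, 116, 115, 115, 116, 116, 115]
278 [130, 128, 127, 120, 111, 119, 160, 202, 223, 225, 216, 203, 202, 202, 202, 202, 202, 203, 202, 201, 202, 202, 202, 214, 226, 232, 233, 233, 233, 233, 234, 233, 233, 233, 226, 188, 143, 118, 101, 83, 72, 68, 69, 70, 69, 69, 69, 70, 69, 69, 70, 70, 69, 70, 70, 70, 68, 71, 69, 70, 68, 69, 69, 70, 69, 70, 70, 69, 70, 70, 69, 70, 69, 69, 69, 68, 69, 70, 68, 70, 69, 70, 70, 69, 70, 69, 69, 
[... 1215 characters left out ...]
, 234, 234, 234, 234, 234, 234, 234, 233, 222, 182, 130, 87, 54, 38, 36, 36, 38, 38, 43, 55, 67, 70, 69, 68, 69, 69, 71, 70, 71, 69, 69, 68, 69, 70, 71, 70, 70, 73, 73, 70, 69, 69, 70, 69, 69, 69, 69, 68, 65, 62, 60, 59, 59, 65, 93, 134, 174, 210, 230, 234, 234, 234, 234, 234, 234, 234, 234, 234, 234, 234, 234, 234, 233, 234, 234, 234, 234, 233, 224, 183, 104, 44, 35, 37, 39, 45, 55, 61, 67, 69, 68, 69, 69, 69, 70, 69, 69, 69, 67, 68, 67, 69, 70, 70, 70, 72, 70, 69, 68, 69, 68, 68, 68, 68, 68, 64, 61, 59, 58, 57, 58, 79, 125, 161, 163, 155, 173, 208, 229, 233, 233, 233, 233, 233, 233, 233, 233, 233, 233, 233, 233, 233, 233, 233, 233, 233, 233, 233, 225, 192, 143, 109, 99, 98, 96, 96, 97, 99]
```

Request:
arm_command(motion="-0.04 0.2 0.02 0;-0.04 0.2 0.02 0;-0.04 0.2 0.02 0;-0.04 0.2 0.02 0;-0.04 0.2 0.02 0")

```text
t: 14.88
tool_pos: [0.4935, 0.2772, 0.2513]
eef_rot: [0.999, -0.037, -0.001, 0.001]
contact_force: [0.3, -0.7, -1.6]
gripper_width: 0.491
gripper_force: 61.4
```

Request:
arm_command(motion="0 0 0 0;0 0 0 0;0 0 0 0")

```text
t: 15.13
tool_pos: [0.4944, 0.2765, 0.2525]
eef_rot: [0.999, -0.038, -0.0, 0.0]
contact_force: [-0.3, -0.4, -1.1]
gripper_width: 0.496
gripper_force: 61.4
```

```bash
cat >> meas.py <<'E'
A=np.array([np.cos(np.radians(4.13)),-np.sin(np.radians(4.13))]);Bv=np.array([-A[1],A[0]])
def crosses(p,i0,step,th=165):
    i=i0
    while p[i]<th: i+=step
    return i-step*(p[i]-th)/(p[i]-p[i-step])
def bay(c,col):
    o=stripes(c,(0,0,560,200));s=o[col]
    f=lambda w:proj(c,[[*w,.055]])[0]
    g=cv2.GaussianBlur(cv2.cvtColor(c["img"],cv2.COLOR_BGR2GRAY),(3,3),0).astype(float)
    q=f(s-.045*A); U=[];V=[]
    for dv in(.006,.010,.014):          # along x, at +y side of bay centre (clear of tab)
        q=f(s-.045*A+dv*Bv);cx=int(round(q[0]));r0=int(round(q[1]));p=g[:,cx]
        e=ray(c,[(cx,crosses(p,r0,-1)),(cx,crosses(p,r0,1))],.055)[:,:2]@A;U.append(e)
    for du in(.03,.045,.06):
        q=f(s-du*A);r=int(round(q[1]));c0=int(round(q[0]));p=g[r]
        e=ray(c,[(crosses(p,c0,-1),r),(crosses(p,c0,1),r)],.055)[:,:2]@Bv;V.append(e)
    U=np.array(U);V=np.array(V);print("U",U.round(4).tolist(),"V",V.round(4).tolist())
    u=np.median(U,0);v=np.median(V,0);print("len",u[0]-u[1],"wid",v[0]-v[1],"stripe-centre",s@A-u.mean(),"v stripe-mid",s@Bv-v.mean())
    ctr=A*u.mean()+Bv*v.mean();print(col,"bay centre",ctr);return ctr
E
python3 - <<'E'
from meas import *
s=state();print(s["tool_pos"],s["contact_force"],s["gripper_width"])
c=camera("wrist");cv2.imwrite("pics/w8.png",c["img"]);
for k in("blue","red"):
    try: bay(c,k)
    except Exception as e: print(k,e)
E
```

```text
[0.49439026 0.27651512 0.25248633] [-0.30485057 -0.38471618 -1.10141922] 0.49595435099430935
blue (429, [262.0, 67.0], [243, 62, 39, 11]) [0.6117 0.2922]
yel (524, [332.1, 67.0], [312, 61, 41, 13]) [0.6066 0.2243]
red (428, [402.0, 67.0], [383, 62, 39, 11]) [0.6018 0.1563]
U [[0.5721, 0.5011], [0.5717, 0.5012], [0.5717, 0.5011]] V [[0.3581, 0.3136], [0.358, 0.3134], [0.358, 0.3137]]
len 0.07059246622427862 wid 0.04449182045508948 stripe-centre 0.052638713629430955 v stripe-mid -0.0003459229696687882
blue bay centre [0.55922641 0.29629058]
blue (429, [262.0, 67.0], [243, 62, 39, 11]) [0.6117 0.2922]
yel (524, [332.1, 67.0], [312, 61, 41, 13]) [0.6066 0.2243]
red (428, [402.0, 67.0], [383, 62, 39, 11]) [0.6018 0.1563]
U [[0.5719, 0.5008], [0.5719, 0.5008], [0.5714, 0.5008]] V [[0.2223, 0.1777], [0.2223, 0.1809], [0.2223, 0.1812]]
len 0.0710534035109841 wid 0.04143862898467643 stripe-centre 0.052620024591814585 v stripe-mid -0.0024006602422862733
red bay centre [0.54946119 0.16245511]
```

View pics/w8.png

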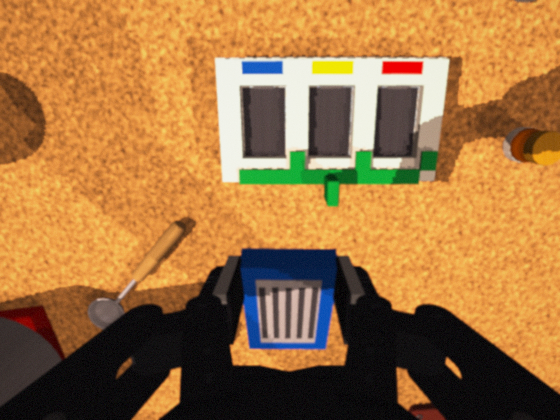

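The grater is in full view and blue is held square, its far edge at row 250 and columns 243–336. I'll compute the plate's offset in the same camera and then the move.

```bash
cat >> meas.py <<'E'
def held(c,col,dz=.0145,box=(200,200,380,360)):
    s=state();z=s["tool_pos"][2]+dz;m=mask(c,*HS[col],box)
    ct=max(cv2.findContours(m,cv2.RETR_EXTERNAL,cv2.CHAIN_APPROX_NONE)[0],key=cv2.contourArea).reshape(-1,2)
    p=ray(c,ct,z)[:,:2]-s["tool_pos"][:2];u=p@A;v=p@Bv
    k=u>np.quantile(u,.99)-.004;print("far edge u",np.median(u[u>np.quantile(u,.97)]).round(4),"v",v[k].min().round(4),v[k].max().round(4),"mid",((v[k].min()+v[k].max())/2).round(4))
    n=ct[ct[:,1]>ct[:,1].max()-2];q=ray(c,n.mean(0)[None],z-.0262)[0,:2]-s["tool_pos"][:2];print("near top edge u",q@A,"v",q@Bv)
E
python3 - <<'E'
from meas import *
c=camera("wrist");held(c,"blue")
E
```

```text
far edge u 0.0173 v -0.0209 0.019 mid -0.001
near top edge u -0.055148996501393086 v -0.0004678350549999164
```

```bash
python3 - <<'E'
from meas import *
c=camera("wrist");held(c,"blue",.0035)
g=cv2.cvtColor(c["img"],cv2.COLOR_BGR2HSV)[:,:,2];print(g[240:300,288:294].mean(1).astype(int).tolist())
print(state()["tool_pos"])
E
```

```text
far edge u 0.0124 v -0.0231 0.0207 mid -0.0012
near top edge u -0.06435027621227211 v -0.000434612101351686
[243, 243, 242, 240, 236, 235, 236, 229, 184, 97, 67, 64, 65, 65, 65, 65, 64, 66, 65, 65, 63, 66, 66, 64, 65, 65, 65, 67, 69, 69, 69, 69, 70, 74, 78, 82, 86, 93, 95, 89, 86, 111, 118, 121, 120, 119, 115, 103, 83, 81, 103, 128, 138, 142, 139, 139, 139, 139, 141, 139]
[0.49421244 0.27723341 0.25282091]
```

Request:
arm_command(motion="0.1 0.03 0 0;0.2 0.0458 0 0;0.216 0.0458 -0.1 0;0.216 0.0458 -0.2 0;0.216 0.0458 -0.3 0")

```text
t: 15.7
tool_pos: [0.5815, 0.2961, 0.1314]
eef_rot: [0.999, -0.038, 0.0, -0.001]
contact_force: [0.3, 0.4, -1.0]
gripper_width: 0.493
gripper_force: 61.5
```

Request:
arm_command(motion="0 0 -0.06 0;0 0 -0.12 0;0 0 -0.12 0;0 0 -0.12 0;0 0 -0.12 0")

```text
t: 16.12
tool_pos: [0.5812, 0.2966, 0.0866]
eef_rot: [0.999, -0.037, 0.001, -0.001]
contact_force: [0.4, -0.1, 0.0]
gripper_width: 0.494
gripper_force: 61.4
```

```bash
python3 - <<'E'
from meas import *
s=state();print(s["tool_pos"],s["contact_force"],s["gripper_width"]);p=s["tool_pos"][:2]-np.array([.5807,.2953]);print("err u,v mm",1e3*p@A,1e3*p@Bv)
c=camera("wrist");cv2.imwrite("pics/w9.png",c["img"]);stripes(c,(0,0,560,250));held(c,"blue",.0035)
E
```

```text
[0.58118688 0.29664392 0.08661175] [ 0.35571266 -0.14681067  0.03624445] 0.4941051181283431
err u,v mm 0.38882649698018856 1.3754994923968662
blue (1329, [290.9, 193.9], [256, 185, 71, 19]) [0.6114 0.2921]
yel (49, [435.7, 194.2], [431, 188, 12, 14]) [0.6054 0.2117]
red (1122, [529.6, 193.8], [499, 184, 61, 20]) [0.6018 0.1585]
far edge u 0.0127 v -0.023 0.0206 mid -0.0012
near top edge u -0.0640534017167602 v -0.0005224069409297038
```

View pics/w9.png

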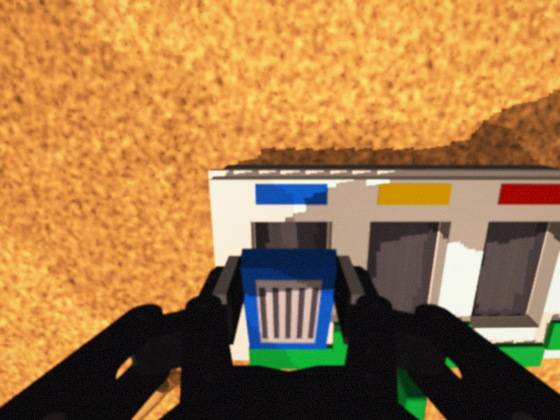

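The plate is over the blue bay, with the stripe at column 291 and the plate centred at column 289. I'll trim y by -1.2 mm and lower.

Request:
arm_command(motion="-0.001 -0.003 0 0;-0.001 -0.003 -0.01 0;-0.001 -0.003 -0.02 0;-0.001 -0.003 -0.03 0;-0.001 -0.003 -0.035 0")

```text
t: 16.58
tool_pos: [0.5797, 0.2947, 0.0701]
eef_rot: [0.999, -0.037, -0.0, 0.0]
contact_force: [-0.7, -0.2, -0.9]
gripper_width: 0.494
gripper_force: 61.4
```

Request:
arm_command(motion="0 0 -0.006 0;0 0 -0.012 0;0 0 -0.012 0;0 0 -0.012 0")

```text
t: 16.92
tool_pos: [0.5801, 0.295, 0.0661]
eef_rot: [0.999, -0.037, 0.0, -0.0]
contact_force: [0.7, -0.4, -0.9]
gripper_width: 0.494
gripper_force: 61.5
```

The near end entered the bay without contact. I'll lower to the floor, then ease the grip and lower further so the plate pivots.

Request:
arm_command(motion="0 0 -0.005 0;0 0 -0.008 0;0 0 -0.008 0;0 0 -0.008 0")

```text
t: 17.25
tool_pos: [0.5809, 0.295, 0.0641]
eef_rot: [0.999, -0.037, 0.001, -0.0]
contact_force: [2.3, -1.8, 8.6]
gripper_width: 0.498
gripper_force: 62.5
```

Request:
arm_command(motion="0 0 -0.003 0;0 0 -0.005 0;0 0 -0.005 0;0 0 -0.005 0", newtons=20)

```text
t: 17.58
tool_pos: [0.5816, 0.2952, 0.0626]
eef_rot: [0.999, -0.038, 0.002, -0.001]
contact_force: [2.8, -2.0, 11.1]
gripper_width: 0.494
gripper_force: 63.1
```

Request:
arm_command(motion="0 0 -0.003 0;0 0 -0.005 0;0 0 -0.005 0;0 0 -0.005 0")

```text
t: 17.92
tool_pos: [0.5824, 0.2953, 0.061]
eef_rot: [0.999, -0.038, 0.002, -0.001]
contact_force: [5.0, -1.2, 10.0]
gripper_width: 0.493
gripper_force: 63.5
```

Request:
arm_command(motion="0 0 0 0;0 0 -0.005 0;0 0 -0.005 0;0 0 -0.01 0;0 0 -0.01 0", jaw=0, newtons=20)

```text
t: 18.33
tool_pos: [0.5832, 0.2954, 0.0573]
eef_rot: [0.999, -0.038, 0.003, -0.001]
contact_force: [5.4, -0.9, 11.4]
gripper_width: 0.492
gripper_force: 64.2
```

Request:
arm_command(motion="0 0 -0.005 0;0 0 -0.01 0;0 0 -0.01 0;0 0 -0.01 0")

```text
t: 18.67
tool_pos: [0.5839, 0.2954, 0.0538]
eef_rot: [0.999, -0.038, 0.004, -0.001]
contact_force: [8.8, -0.8, 11.5]
gripper_width: 0.491
gripper_force: 64.7
```

The plate pivoted down about 12° in the pads and sits against the near wall. I'll release, rise and look.

Request:
arm_command(motion="0 0 0.005 0;0 0 0.01 0;0 0 0.01 0;0 0 0.01 0", jaw=65)

```text
t: 19.0
tool_pos: [0.5793, 0.295, 0.0545]
eef_rot: [0.999, -0.037, -0.0, 0.0]
contact_force: [0.2, 0.2, -0.9]
gripper_width: 0.651
gripper_force: 0.0
```

Request:
arm_command(motion="0 0 0.1 0;0 0 0.2 0;-0.1 0 0.25 0;-0.15 0 0.25 0;-0.15 0 0.25 0")

```text
t: 19.42
tool_pos: [0.5159, 0.2971, 0.1566]
eef_rot: [0.999, -0.035, 0.0, -0.0]
contact_force: [0.0, 0.3, -0.2]
gripper_width: 0.647
gripper_force: 0.0
```

Request:
arm_command(motion="0 0 0 0;0 0 0 0;0 0 0 0", jaw=0)

```text
t: 19.67
tool_pos: [0.5204, 0.2944, 0.1541]
eef_rot: [0.999, -0.038, -0.0, 0.0]
contact_force: [0.9, 0.1, 0.6]
gripper_width: 0.229
gripper_force: 0.0
```

```bash
python3 - <<'E'
from meas import *
s=state();print(s["tool_pos"],s["contact_force"],s["gripper_width"])
c=camera("wrist");d=camera("side");b=d["img"][235:360,170:310]
cv2.imwrite("pics/w10.png",np.hstack([c["img"][:300],cv2.resize(b,(240,300))]))
E
```

```text
[0.52041978 0.29437567 0.15406838] [0.93416439 0.08335748 0.56349713] 0.22894297526927931
```

View pics/w10.png

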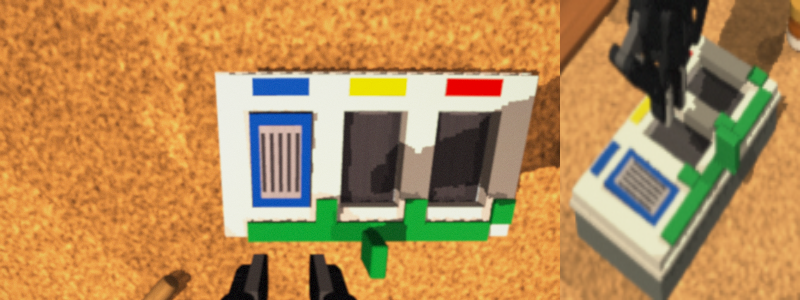

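Blue lies in its bay, almost flush, at (281,160). I'll press near its far end with the closed fingers.

Request:
arm_command(motion="0.1 0 0 0;0.152 0 -0.05 0;0.152 0 -0.12 0;0.152 0 -0.2 0;0.152 0 -0.2225 0")

```text
t: 20.18
tool_pos: [0.5789, 0.2931, 0.0601]
eef_rot: [0.999, -0.038, -0.003, 0.002]
contact_force: [-0.4, -0.2, -0.2]
gripper_width: 0.002
gripper_force: 0.0
```

Request:
arm_command(motion="0 0 -0.005 0;0 0 -0.01 0;0 0 -0.01 0;0 0 -0.01 0")

```text
t: 20.52
tool_pos: [0.5816, 0.2956, 0.0637]
eef_rot: [0.999, -0.037, 0.001, -0.001]
contact_force: [1.0, -0.4, -0.6]
gripper_width: -0.0
gripper_force: 0.0
```

Request:
arm_command(motion="0 0 -0.005 0;0 0 -0.01 0;0 0 -0.01 0;0 0 -0.01 0")

```text
t: 20.85
tool_pos: [0.5811, 0.2951, 0.0583]
eef_rot: [0.999, -0.037, 0.0, -0.0]
contact_force: [1.0, 0.7, 1.7]
gripper_width: -0.003
gripper_force: 0.6
```

Request:
arm_command(motion="0 0 -0.005 0;0 0 -0.005 0;0 0 -0.005 0;0 0 -0.005 0")

```text
t: 21.18
tool_pos: [0.5806, 0.2949, 0.0556]
eef_rot: [0.999, -0.037, -0.0, 0.0]
contact_force: [-0.7, 0.1, 0.2]
gripper_width: 0.002
gripper_force: 0.0
```

Request:
arm_command(motion="0 0 -0.005 0;0 0 -0.005 0;0 0 -0.005 0;0 0 -0.005 0")

```text
t: 21.52
tool_pos: [0.5808, 0.295, 0.0552]
eef_rot: [0.999, -0.037, 0.0, 0.0]
contact_force: [-4.5, -3.4, 12.7]
gripper_width: 0.0
gripper_force: 6.3
```

Request:
arm_command(motion="0 0 -0.005 0;0 0 -0.005 0;0 0 -0.005 0;0 0 -0.005 0")

```text
t: 21.85
tool_pos: [0.5808, 0.2951, 0.0551]
eef_rot: [0.999, -0.037, 0.001, 0.0]
contact_force: [-10.8, -8.4, 28.3]
gripper_width: 0.001
gripper_force: 14.4
```

It's solid at z=55.1 mm, which is flush. I'll check the near end the same way.

Request:
arm_command(motion="0 0 0.04 0;-0.05 0.004 0.04 0;-0.11 0.008 0.04 0;-0.11 0.008 0.02 0;-0.11 0.008 0.012 0")

```text
t: 22.27
tool_pos: [0.5356, 0.2983, 0.0562]
eef_rot: [0.999, -0.036, -0.0, 0.0]
contact_force: [0.2, -0.4, -0.3]
gripper_width: 0.001
gripper_force: 0.0
```

Request:
arm_command(motion="0 0 0 0;0 0 0 0;0 0 -0.004 0;0 0 -0.004 0;0 0 -0.004 0")

```text
t: 22.68
tool_pos: [0.5376, 0.2981, 0.0552]
eef_rot: [0.999, -0.038, 0.0, -0.0]
contact_force: [1.0, -0.4, 0.9]
gripper_width: 0.002
gripper_force: 0.7
```

Blue is flush. Now red.

Request:
arm_command(motion="0 0 0.1 0;0 0 0.2 0;0 0 0.3 0;0 0 0.4 0;0 0 0.46 0")

```text
t: 23.1
tool_pos: [0.5376, 0.299, 0.2438]
eef_rot: [0.999, -0.037, 0.002, -0.001]
contact_force: [1.0, 0.2, 1.6]
gripper_width: -0.003
gripper_force: 0.0
```

Request:
arm_command(motion="-0.02 -0.5 0 0.2;-0.02 -0.5 0 0.2;-0.02 -0.5 0 0.2;-0.02 -0.5 0 0.2;-0.02 -0.5 0 0.2")

```text
t: 23.52
tool_pos: [0.5285, 0.096, 0.2391]
eef_rot: [0.993, 0.12, 0.0, -0.0]
contact_force: [1.5, -0.8, 0.3]
gripper_width: 0.003
gripper_force: 0.0
```

Request:
arm_command(motion="-0.01 -0.5 0 0;-0.01 -0.5 0 0;-0.01 -0.5 0 0;-0.01 -0.5 0 0;-0.01 -0.5 0 0")

```text
t: 23.93
tool_pos: [0.5242, -0.1056, 0.2392]
eef_rot: [0.993, 0.118, 0.0, 0.0]
contact_force: [0.2, 0.3, 0.2]
gripper_width: 0.0
gripper_force: 0.0
```

Request:
arm_command(motion="-0.01 -0.4 0 0;-0.01 -0.4 0 0;-0.01 -0.4 0 0;-0.01 -0.4 0 0;-0.01 -0.4 0 0")

```text
t: 24.35
tool_pos: [0.5184, -0.2709, 0.2382]
eef_rot: [0.993, 0.114, -0.001, 0.001]
contact_force: [-1.3, -0.3, 0.4]
gripper_width: -0.003
gripper_force: 0.0
```

Request:
arm_command(motion="0 0 0 0;0 0 0 0;0 0 0 0;0 0 0 0")

```text
t: 24.68
tool_pos: [0.5213, -0.2602, 0.2392]
eef_rot: [0.993, 0.121, 0.0, -0.0]
contact_force: [-0.5, -0.6, 0.7]
gripper_width: 0.0
gripper_force: 0.0
```

```bash
python3 - <<'E'
from meas import *
s=state();print(s["tool_pos"],np.degrees(2*np.arctan2(s["eef_rot"][1],s["eef_rot"][0])))
c=camera("wrist");cv2.imwrite("pics/w11.png",c["img"])
m=mask(c,*HS["red"],(0,0,560,230));print(blobs(m,30))
ct=max(cv2.findContours(m,cv2.RETR_EXTERNAL,cv2.CHAIN_APPROX_NONE)[0],key=cv2.contourArea)
p=ray(c,ct.reshape(-1,2),.029)[:,:2];r=cv2.minAreaRect((p*1000).astype(np.float32));print(r)
q=np.array(r[0])/1000-.023*X;print(q,(q-s["tool_pos"][:2])/.4,(.048-s["tool_pos"][2])/.4)
t=camera("top");C=(300,180,425,270)
for b in blobs(mask(t,(0,190,120),(5,255,255),C)): print(b,ray(t,b[1],.029))
E
```

```text
[ 0.52125719 -0.26019005  0.23922591] 13.87087793676122
[(1342, [307.6, 112.1], [287, 77, 44, 72])]
((596.4275512695312, -263.772216796875), (71.38446807861328, 44.24472427368164), 13.87122917175293)
[ 0.57408668 -0.26923899] [ 0.13207372 -0.02262236] -0.47806477184337753
(132, [388.7, 217.2], [378, 202, 25, 33]) [[ 0.60095527 -0.26027437  0.029     ]]
```

Red hasn't moved. Press it at its near end.

Request:
arm_command(motion="0.132 -0.0225 -0.1 0;0.132 -0.0225 -0.2 0;0.132 -0.0225 -0.3 0;0.132 -0.0225 -0.4 0;0.132 -0.0225 -0.478 0")

```text
t: 25.2
tool_pos: [0.5742, -0.27, 0.0487]
eef_rot: [0.993, 0.12, 0.001, 0.0]
contact_force: [-0.1, -0.7, 0.1]
gripper_width: 0.001
gripper_force: 0.0
```

Request:
arm_command(motion="0 0 -0.01 0;0 0 -0.02 0;0 0 -0.03 0;0 0 -0.04 0;0 0 -0.045 0")

```text
t: 25.62
tool_pos: [0.5749, -0.2714, 0.0344]
eef_rot: [0.993, 0.119, 0.002, 0.001]
contact_force: [-0.8, -0.3, 0.7]
gripper_width: 0.001
gripper_force: 0.0
```

Request:
arm_command(motion="0 0 -0.005 0;0 0 -0.01 0;0 0 -0.01 0;0 0 -0.01 0")

```text
t: 25.95
tool_pos: [0.5736, -0.2709, 0.0285]
eef_rot: [0.993, 0.12, 0.0, 0.0]
contact_force: [0.3, -0.4, 0.1]
gripper_width: -0.002
gripper_force: 0.0
```

Request:
arm_command(motion="0 0 -0.003 0;0 0 -0.005 0;0 0 -0.005 0;0 0 -0.005 0")

```text
t: 26.28
tool_pos: [0.5735, -0.2708, 0.0261]
eef_rot: [0.993, 0.12, -0.0, -0.0]
contact_force: [-0.1, 0.4, -0.3]
gripper_width: 0.003
gripper_force: 0.0
```

Request:
arm_command(motion="0 0 -0.003 0;0 0 -0.004 0;0 0 -0.004 0;0 0 -0.004 0")

```text
t: 26.62
tool_pos: [0.5735, -0.2708, 0.0246]
eef_rot: [0.993, 0.12, -0.0, -0.0]
contact_force: [-0.1, 0.4, -0.7]
gripper_width: -0.003
gripper_force: 0.0
```

Request:
arm_command(motion="0 0 -0.002 0;0 0 -0.002 0;0 0 -0.002 0;0 0 -0.002 0")

```text
t: 26.95
tool_pos: [0.5737, -0.2709, 0.024]
eef_rot: [0.993, 0.119, 0.0, 0.0]
contact_force: [0.1, 0.2, 1.6]
gripper_width: -0.002
gripper_force: 0.8
```

Request:
arm_command(motion="0 0 -0.001 0;0 0 -0.002 0;0 0 -0.002 0")

```text
t: 27.2
tool_pos: [0.5738, -0.2709, 0.0238]
eef_rot: [0.993, 0.12, 0.0, 0.0]
contact_force: [-2.7, 1.5, 7.1]
gripper_width: 0.004
gripper_force: 3.9
```

Request:
arm_command(motion="0 0 0.05 0;-0.05 -0.01 0.15 0;-0.1 -0.01 0.25 0;-0.15 0 0.3 0;-0.15 0 0.3 0", jaw=62)

```text
t: 27.62
tool_pos: [0.513, -0.2724, 0.1489]
eef_rot: [0.993, 0.119, 0.002, 0.003]
contact_force: [1.7, -1.1, 1.4]
gripper_width: 0.617
gripper_force: 0.0
```

Request:
arm_command(motion="0 0 0 0;0 0 0 0;0 0 0 0;0 0 0 0")

```text
t: 27.95
tool_pos: [0.5134, -0.2703, 0.1415]
eef_rot: [0.993, 0.12, -0.001, -0.001]
contact_force: [-0.2, -1.1, -0.7]
gripper_width: 0.622
gripper_force: 0.0
```

```bash
python3 - <<'E'
from meas import *
c=camera("wrist");g=farend(c,"red",(230,20,380,190));s=state();d=g-s["tool_pos"][:2];print(s["tool_pos"],d/.4,s["contact_force"])
m=mask(c,*HS["red"],(0,0,560,230));print(blobs(m,30));print(blobs(mask(c,(0,150,60),(10,255,255),(230,20,380,190)),30))
E
```

```text
red far edge u 0.5469 v -0.42 -0.3759 near v -0.4176 -0.3769
grip xy [ 0.61412851 -0.25941067]
[ 0.51345972 -0.27034812  0.1416118 ] [0.25167198 0.02734362] [ 0.41497206 -0.81471515 -0.01023911]
[(2618, [306.6, 93.0], [275, 53, 65, 96])]
[(2966, [305.9, 95.1], [275, 52, 66, 98]), (481, [237.1, 124.1], [230, 104, 16, 42]), (221, [304.3, 166.0], [295, 156, 20, 21])]
```

Red is tipped: its far edge spans 44 mm and is wider than its near edge. I'll grip it the same way as blue.

Request:
arm_command(motion="0.1 0.01 0 0;0.2 0.02 0 0;0.257 0.0284 -0.05 0;0.257 0.0284 -0.15 0;0.257 0.0284 -0.2 0")

```text
t: 28.42
tool_pos: [0.6165, -0.2572, 0.058]
eef_rot: [0.993, 0.121, -0.002, -0.002]
contact_force: [-0.6, 0.7, -1.6]
gripper_width: 0.621
gripper_force: 0.0
```

Request:
arm_command(motion="0 0 0 0;0 0 -0.02 0;0 0 -0.04 0;0 0 -0.06 0;0 0 -0.075 0")

```text
t: 28.83
tool_pos: [0.6167, -0.2599, 0.0333]
eef_rot: [0.993, 0.119, 0.001, 0.0]
contact_force: [-0.1, 0.3, -0.7]
gripper_width: 0.62
gripper_force: 0.0
```

Request:
arm_command(motion="0 0 -0.005 0;0 0 -0.01 0;0 0 -0.01 0;0 0 -0.01 0")

```text
t: 29.17
tool_pos: [0.6165, -0.2596, 0.0294]
eef_rot: [0.993, 0.119, 0.0, 0.0]
contact_force: [0.5, 0.4, -0.2]
gripper_width: 0.624
gripper_force: 0.0
```

Request:
arm_command(motion="0 0 -0.003 0;0 0 -0.005 0;0 0 -0.005 0;0 0 -0.005 0")

```text
t: 29.5
tool_pos: [0.6163, -0.2595, 0.0271]
eef_rot: [0.993, 0.12, -0.0, -0.0]
contact_force: [-1.3, -0.4, -0.4]
gripper_width: 0.621
gripper_force: 0.0
```

Request:
arm_command(motion="0 0 0 0;0 0 0 0;0 0 0 0;0 0 0 0;0 0 0 0", jaw=0, newtons=60)

```text
t: 29.92
tool_pos: [0.6165, -0.2592, 0.0276]
eef_rot: [0.993, 0.12, 0.0, -0.0]
contact_force: [-1.0, 2.8, 5.3]
gripper_width: 0.492
gripper_force: 63.1
```

Request:
arm_command(motion="0 0 0.02 0;0 0 0.04 0;0 0 0.06 0;0 0 0.08 0;0 0 0.1 0")

```text
t: 30.33
tool_pos: [0.6163, -0.2597, 0.0681]
eef_rot: [0.993, 0.119, 0.0, 0.0]
contact_force: [0.6, 0.4, -0.7]
gripper_width: 0.493
gripper_force: 61.2
```

Request:
arm_command(motion="0 0 0.1 0;0 0 0.2 0;0 0 0.3 0;0 0 0.4 0;0 0 0.45 0")

```text
t: 30.75
tool_pos: [0.6176, -0.2598, 0.2538]
eef_rot: [0.993, 0.119, 0.003, 0.002]
contact_force: [1.3, 0.1, -0.1]
gripper_width: 0.492
gripper_force: 61.3
```

```bash
python3 - <<'E'
from meas import *
s=state();print(s["tool_pos"],s["contact_force"],s["gripper_width"])
c=camera("wrist");cv2.imwrite("pics/w12.png",c["img"]);print(blobs(mask(c,*HS["red"]),50))
E
```

```text
[ 0.61757467 -0.25978743  0.2538269 ] [ 1.34704218  0.11824761 -0.10281707] 0.4924705787195982
[(613, [281.3, 255.1], [241, 250, 85, 15]), (2690, [281.9, 306.6], [241, 268, 93, 82])]
```

Red is held in the same way (rows 250–350). Carry it to the grater.

Request:
arm_command(motion="-0.14 0.5 0 -0.1;-0.14 0.5 0 -0.199;-0.14 0.5 0 -0.199;-0.14 0.5 0 -0.199;-0.14 0.5 0 -0.199")

```text
t: 31.22
tool_pos: [0.5592, -0.0577, 0.2473]
eef_rot: [0.999, -0.037, 0.0, 0.0]
contact_force: [1.3, 0.4, -0.6]
gripper_width: 0.494
gripper_force: 61.3
```

Request:
arm_command(motion="-0.14 0.5 0 0;-0.14 0.5 0 0;-0.14 0.5 0 0;-0.14 0.5 0 0;-0.14 0.5 0 0")

```text
t: 31.63
tool_pos: [0.5031, 0.1422, 0.2475]
eef_rot: [0.999, -0.036, 0.0, 0.0]
contact_force: [0.6, 0.4, -0.7]
gripper_width: 0.493
gripper_force: 61.3
```

Request:
arm_command(motion="-0.02 0.02 0 0;-0.02 0.02 0 0;-0.02 0.02 0 0;-0.02 0.02 0 0;-0.02 0.02 0 0")

```text
t: 32.05
tool_pos: [0.4969, 0.1469, 0.247]
eef_rot: [0.999, -0.038, -0.0, 0.0]
contact_force: [0.9, -1.3, -1.1]
gripper_width: 0.493
gripper_force: 61.4
```

```bash
python3 - <<'E'
from meas import *
HS["red"]=((0,150,60),(8,255,255))
s=state();print(s["tool_pos"],s["contact_force"],s["gripper_width"],np.degrees(2*np.arctan2(s["eef_rot"][1],s["eef_rot"][0])))
c=camera("wrist");cv2.imwrite("pics/w13.png",c["img"])
held(c,"red",.0035);o=stripes(c,(0,0,560,200))
try: bay(c,"red")
except Exception as e: print(e)
E
```

```text
[0.49691331 0.14693272 0.24695632] [ 0.87142495 -1.28546486 -1.14493809] 0.4932021051003621 -4.320437031971383
far edge u 0.0123 v -0.023 0.0213 mid -0.0008
near top edge u -0.06625752243280761 v 0.00026327834597779614
blue (1129, [136.8, 133.0], [110, 101, 52, 69]) [0.5619 0.2949]
yel (481, [198.7, 80.5], [179, 75, 41, 12]) [0.6062 0.2246]
red (429, [269.0, 80.0], [250, 75, 39, 11]) [0.6014 0.1568]
blue (1129, [136.8, 133.0], [110, 101, 52, 69]) [0.5619 0.2949]
yel (481, [198.7, 80.5], [179, 75, 41, 12]) [0.6062 0.2246]
red (429, [269.0, 80.0], [250, 75, 39, 11]) [0.6014 0.1568]
U [[0.5721, 0.5007], [0.5718, 0.5007], [0.5717, 0.5007]] V [[0.2222, 0.1772], [0.2221, 0.1772], [0.2222, 0.1772]]
len 0.07108407699217267 wid 0.044922787812690546 stripe-centre 0.052375444773210544 v stripe-mid 3.043779717723516e-05
red bay centre [0.54920662 0.16055404]
```

Request:
arm_command(motion="0.1 0.02 0 0;0.183 0.032 0 0;0.183 0.032 -0.1 0;0.183 0.032 -0.2 0;0.183 0.032 -0.3 0")

```text
t: 32.52
tool_pos: [0.5706, 0.1604, 0.1255]
eef_rot: [0.999, -0.037, 0.0, -0.0]
contact_force: [0.3, -0.5, -1.4]
gripper_width: 0.495
gripper_force: 61.4
```

Request:
arm_command(motion="0 0 -0.06 0;0 0 -0.1 0;0 0 -0.1 0;0 0 -0.1 0;0 0 -0.1 0")

```text
t: 32.93
tool_pos: [0.5706, 0.1612, 0.0884]
eef_rot: [0.999, -0.037, 0.001, -0.0]
contact_force: [-0.6, 1.2, -0.6]
gripper_width: 0.496
gripper_force: 61.4
```

```bash
python3 - <<'E'
from meas import *
HS["red"]=((0,150,60),(8,255,255))
s=state();print(s["tool_pos"],s["contact_force"],s["gripper_width"]);p=s["tool_pos"][:2]-np.array([.5701,.1597]);print("err u,v mm",1e3*p@A,1e3*p@Bv)
c=camera("wrist");cv2.imwrite("pics/w14.png",c["img"]);stripes(c,(0,0,560,235));held(c,"red",.0035,(200,235,380,360))
E
```

```text
[0.57059551 0.16116264 0.08837652] [-0.64063982  1.20977061 -0.6491376 ] 0.4957681529157586
err u,v mm 0.38888155546100045 1.4945251759865241
blue (1224, [50.0, 192.4], [15, 183, 70, 19]) [0.6113 0.2927]
yel (1402, [169.7, 192.3], [133, 182, 73, 21]) [0.6063 0.2244]
red (1333, [291.2, 192.0], [256, 183, 71, 20]) [0.6014 0.1564]
far edge u 0.0122 v -0.023 0.0211 mid -0.0009
near top edge u -0.06546242526888485 v -0.0005353841659703434
```

Same offset as with blue. Apply the same trim and lower.

Request:
arm_command(motion="-0.001 -0.003 0 0;-0.001 -0.003 -0.01 0;-0.001 -0.003 -0.02 0;-0.001 -0.003 -0.03 0;-0.001 -0.003 -0.035 0")

```text
t: 33.4
tool_pos: [0.5688, 0.1599, 0.0723]
eef_rot: [0.999, -0.037, -0.0, 0.0]
contact_force: [0.6, 0.3, -0.8]
gripper_width: 0.496
gripper_force: 61.4
```

Request:
arm_command(motion="0 0 -0.006 0;0 0 -0.012 0;0 0 -0.012 0;0 0 -0.012 0")

```text
t: 33.73
tool_pos: [0.57, 0.1602, 0.0686]
eef_rot: [0.999, -0.037, 0.001, -0.0]
contact_force: [4.0, -0.8, 1.1]
gripper_width: 0.491
gripper_force: 61.6
```

Request:
arm_command(motion="0 0 -0.005 0;0 0 -0.008 0;0 0 -0.008 0;0 0 -0.008 0")

```text
t: 34.07
tool_pos: [0.5708, 0.1602, 0.0661]
eef_rot: [0.999, -0.037, 0.002, -0.0]
contact_force: [5.4, -1.1, 5.5]
gripper_width: 0.494
gripper_force: 62.1
```

Request:
arm_command(motion="0.002 0 -0.005 0;0.002 0 -0.01 0;0.002 0 -0.01 0;0.002 0 -0.01 0")

```text
t: 34.4
tool_pos: [0.5719, 0.1603, 0.0627]
eef_rot: [0.999, -0.037, 0.002, -0.0]
contact_force: [4.8, -0.7, 10.7]
gripper_width: 0.491
gripper_force: 63.1
```

Request:
arm_command(motion="0 0 -0.005 0;0 0 -0.01 0;0 0 -0.01 0;0 0 -0.01 0")

```text
t: 34.73
tool_pos: [0.5729, 0.1605, 0.0592]
eef_rot: [0.999, -0.037, 0.003, -0.001]
contact_force: [7.8, -0.3, 11.5]
gripper_width: 0.499
gripper_force: 63.9
```

Request:
arm_command(motion="0 0 -0.005 0;0 0 -0.008 0;0 0 -0.008 0;0 0 -0.008 0")

```text
t: 35.07
tool_pos: [0.5736, 0.1605, 0.0562]
eef_rot: [0.999, -0.037, 0.004, -0.001]
contact_force: [11.0, -0.2, 10.1]
gripper_width: 0.49
gripper_force: 64.4
```

Same behaviour as blue. A little more, then release.

Request:
arm_command(motion="0.003 0 -0.003 0;0.003 0 -0.006 0;0.003 0 -0.006 0;0.003 0 -0.006 0")

```text
t: 35.4
tool_pos: [0.5742, 0.1605, 0.0536]
eef_rot: [0.999, -0.037, 0.003, -0.001]
contact_force: [7.7, 0.1, 10.8]
gripper_width: 0.496
gripper_force: 65.3
```

Request:
arm_command(motion="0 0 0.005 0;0 0 0.01 0;0 0 0.01 0;0 0 0.01 0", jaw=65)

```text
t: 35.73
tool_pos: [0.5703, 0.1601, 0.0549]
eef_rot: [0.999, -0.036, -0.001, 0.0]
contact_force: [-0.9, -1.1, -0.3]
gripper_width: 0.65
gripper_force: 0.0
```

Request:
arm_command(motion="0 0 0.1 0;0 0 0.2 0;-0.1 0 0.25 0;-0.15 0 0.25 0;-0.15 0 0.25 0")

```text
t: 36.15
tool_pos: [0.5078, 0.1612, 0.1566]
eef_rot: [0.999, -0.035, 0.0, 0.0]
contact_force: [0.5, 0.7, 1.0]
gripper_width: 0.649
gripper_force: 0.0
```

Request:
arm_command(motion="0 0 0 0;0 0 0 0;0 0 0 0;0 0 0 0", jaw=0)

```text
t: 36.48
tool_pos: [0.5114, 0.1599, 0.1547]
eef_rot: [0.999, -0.037, -0.001, -0.0]
contact_force: [-0.3, 0.7, -0.7]
gripper_width: 0.085
gripper_force: 0.0
```

```bash
python3 - <<'E'
from meas import *
s=state();print(s["tool_pos"])
c=camera("wrist");cv2.imwrite("pics/w15.png",c["img"])
for k in HS:
    m=mask(c,*HS[k],(0,105,560,245));ct=max(cv2.findContours(m,cv2.RETR_EXTERNAL,cv2.CHAIN_APPROX_NONE)[0],key=cv2.contourArea)
    p=ray(c,ct.reshape(-1,2),.055)[:,:2];r=cv2.minAreaRect((p*1000).astype(np.float32));print(k,cv2.boundingRect(ct),r)
q=np.array([.5492,.1606])+.022*A;print((q-s["tool_pos"][:2])/.4,(.065-s["tool_pos"][2])/.4)
E
```

```text
[0.5114493  0.15991893 0.15472924]
blue (66, 115, 71, 93) ((558.9591064453125, 296.3023986816406), (44.38697814941406, 69.6001968383789), 85.69706726074219)
red (251, 114, 62, 94) ((549.2113037109375, 161.26356506347656), (44.376792907714844, 69.69974517822266), 85.84929656982422)
[ 0.14923393 -0.00225841] -0.22432310976774866
```

Red is in its bay, reading 69.7x44.4 mm and centred. Press it home.

Request:
arm_command(motion="0.1 0 0 0;0.149 0 -0.05 0;0.149 0 -0.12 0;0.149 0 -0.2 0;0.149 0 -0.22 0")

```text
t: 36.95
tool_pos: [0.5684, 0.159, 0.0621]
eef_rot: [0.999, -0.037, -0.004, 0.001]
contact_force: [-1.2, -0.7, -0.4]
gripper_width: -0.001
gripper_force: 0.0
```

Request:
arm_command(motion="0 0 -0.005 0;0 0 -0.015 0;0 0 -0.02 0;0 0 -0.02 0")

```text
t: 37.28
tool_pos: [0.5715, 0.1604, 0.0607]
eef_rot: [0.999, -0.036, 0.001, -0.0]
contact_force: [-0.1, -0.1, 0.0]
gripper_width: 0.0
gripper_force: 0.0
```

Request:
arm_command(motion="0 0 -0.004 0;0 0 -0.006 0;0 0 -0.006 0;0 0 -0.006 0")

```text
t: 37.62
tool_pos: [0.5713, 0.1602, 0.0577]
eef_rot: [0.999, -0.037, 0.001, -0.0]
contact_force: [1.5, 0.5, 1.7]
gripper_width: -0.005
gripper_force: 0.8
```

Request:
arm_command(motion="0 0 -0.002 0;0 0 -0.003 0;0 0 -0.003 0;0 0 -0.003 0")

```text
t: 37.95
tool_pos: [0.5704, 0.16, 0.0556]
eef_rot: [0.999, -0.036, -0.0, 0.0]
contact_force: [-0.9, -0.6, 0.3]
gripper_width: 0.0
gripper_force: 0.0
```

Request:
arm_command(motion="0 0 -0.003 0;0 0 -0.004 0;0 0 -0.004 0;0 0 -0.004 0")

```text
t: 38.28
tool_pos: [0.5706, 0.1601, 0.0552]
eef_rot: [0.999, -0.036, -0.0, 0.0]
contact_force: [-4.8, -2.1, 11.7]
gripper_width: -0.003
gripper_force: 5.9
```

Request:
arm_command(motion="0 0 0.04 0;-0.05 0.004 0.04 0;-0.11 0.008 0.04 0;-0.11 0.008 0.02 0;-0.11 0.008 0.012 0")

```text
t: 38.7
tool_pos: [0.5257, 0.1632, 0.0585]
eef_rot: [0.999, -0.036, -0.0, 0.0]
contact_force: [-0.6, -0.3, -0.2]
gripper_width: -0.004
gripper_force: 0.0
```

Request:
arm_command(motion="0 0 0 0;0 0 0 0;0 0 -0.008 0;0 0 -0.008 0;0 0 -0.008 0")

```text
t: 39.12
tool_pos: [0.5269, 0.1633, 0.0556]
eef_rot: [0.999, -0.037, -0.0, -0.0]
contact_force: [0.7, -0.8, -0.0]
gripper_width: -0.001
gripper_force: 0.0
```

Both plates are flush at 55.2 mm. Go to the keeper and measure the fin again.

Request:
arm_command(motion="0 0 0.1 0;0 0 0.2 0;0 0 0.3 0;0 0.05 0.4 0;-0.08 0.14 0.46 0", jaw=40)

```text
t: 39.53
tool_pos: [0.5075, 0.2074, 0.2375]
eef_rot: [0.999, -0.04, 0.003, -0.001]
contact_force: [-0.5, 0.1, -0.3]
gripper_width: 0.396
gripper_force: 0.0
```

Request:
arm_command(motion="0 0.05 0 0;0 0.05 0 0;0 0.05 0 0;0 0.05 0 0;0 0.05 0 0")

```text
t: 39.95
tool_pos: [0.5033, 0.2284, 0.2323]
eef_rot: [0.999, -0.037, -0.0, 0.0]
contact_force: [-0.0, -0.3, -0.2]
gripper_width: 0.4
gripper_force: 0.0
```

```bash
python3 - <<'E'
from meas import *
s=state();print(s["tool_pos"])
c=camera("wrist");cv2.imwrite("pics/w16.png",c["img"])
g=mask(c,(45,120,40),(85,255,255),(0,100,560,250));print(blobs(g,20))
r=np.where(g.any(1))[0].max();w=np.where(g[r-8])[0];col=w.mean();print(r,w.min(),w.max())
p=ray(c,[(col,r+.5),(w.min()-.5,r-5),(w.max()+.5,r-5)],.0935);print(np.linalg.norm(p[1]-p[2]))
f=p[0,:2]+.013*A;print("fin",f,(f-s["tool_pos"][:2])/.4,(.0785-s["tool_pos"][2])/.4)
E
```

```text
[0.50325603 0.22841729 0.23232561]
[(4000, [292.5, 189.8], [190, 166, 207, 59])]
224 278 289
0.010992949694380635
fin [0.49094725 0.23274654] [-0.03077194  0.01082313] -0.3845640267582119
```

Request:
arm_command(motion="-0.031 0.0108 -0.1 0;-0.031 0.0108 -0.2 0;-0.031 0.0108 -0.3 0;-0.031 0.0108 -0.36 0;-0.031 0.0108 -0.39 0")

```text
t: 40.42
tool_pos: [0.4887, 0.232, 0.073]
eef_rot: [0.999, -0.037, -0.003, 0.001]
contact_force: [-0.5, -0.9, 0.6]
gripper_width: 0.402
gripper_force: 0.0
```

Request:
arm_command(motion="0 0 0 0;0 0 0 0")

```text
t: 40.58
tool_pos: [0.491, 0.234, 0.0775]
eef_rot: [0.999, -0.037, -0.0, -0.0]
contact_force: [0.1, -0.2, 0.1]
gripper_width: 0.399
gripper_force: 0.0
```

Request:
arm_command(motion="0 0 0 0;0 0 0 0;0 0 0 0;0 0 0 0;0 0 0 0", jaw=0, newtons=30)

```text
t: 41.0
tool_pos: [0.4918, 0.2345, 0.0789]
eef_rot: [0.999, -0.037, 0.002, -0.0]
contact_force: [-0.8, -1.6, 7.0]
gripper_width: 0.129
gripper_force: 32.6
```

Request:
arm_command(motion="0 0.01 0 0;0.001 0.02 0 0;0.002 0.03 0 0;0.003 0.04 0 0;0.004 0.05 0 0")

```text
t: 41.42
tool_pos: [0.4933, 0.2546, 0.079]
eef_rot: [0.999, -0.037, 0.001, -0.0]
contact_force: [-1.9, -1.4, 8.0]
gripper_width: 0.131
gripper_force: 32.8
```

Request:
arm_command(motion="0 0.005 0 0;0.001 0.01 0 0;0.001 0.015 0 0;0.001 0.02 0 0;0.002 0.02 0 0")

```text
t: 41.83
tool_pos: [0.494, 0.263, 0.079]
eef_rot: [0.999, -0.036, 0.001, -0.001]
contact_force: [-2.5, -0.2, 9.7]
gripper_width: 0.127
gripper_force: 32.8
```

Moving freely; it is about 29 mm along. Continue to the stop.

Request:
arm_command(motion="0 0.005 0 0;0 0.01 0 0;0.001 0.012 0 0;0.001 0.014 0 0;0.001 0.014 0 0")

```text
t: 42.25
tool_pos: [0.494, 0.2638, 0.0789]
eef_rot: [0.999, -0.038, 0.0, 0.003]
contact_force: [-8.0, -16.5, 21.1]
gripper_width: 0.133
gripper_force: 34.4
```

Request:
arm_command(motion="0 0.004 0 0;0 0.006 0 0;0 0.006 0 0;0 0.006 0 0")

```text
t: 42.58
tool_pos: [0.494, 0.2639, 0.0788]
eef_rot: [0.999, -0.039, -0.0, 0.005]
contact_force: [-10.6, -25.1, 26.9]
gripper_width: 0.127
gripper_force: 35.1
```

It is at the hard stop, 30 mm of travel. Back off the load, release and retreat.

Request:
arm_command(motion="0 -0.017 0 0;0 -0.017 0 0;0 -0.017 0 0;0 -0.017 0 0", jaw=45)

```text
t: 42.92
tool_pos: [0.4935, 0.264, 0.0774]
eef_rot: [0.999, -0.036, 0.0, -0.0]
contact_force: [0.0, 0.1, -0.2]
gripper_width: 0.446
gripper_force: 0.0
```

Request:
arm_command(motion="0 0 0.1 0;0 0 0.2 0;0 0 0.3 0;0 0 0.4 0;0 0 0.4 0")

```text
t: 43.33
tool_pos: [0.4957, 0.2664, 0.2454]
eef_rot: [0.999, -0.036, 0.005, -0.003]
contact_force: [0.7, 1.3, 0.5]
gripper_width: 0.452
gripper_force: 0.0
```

Request:
arm_command(motion="0 -0.05 0 0;0 -0.05 0 0;0 -0.05 0 0;0 -0.05 0 0;0 -0.05 0 0")

```text
t: 43.75
tool_pos: [0.493, 0.2442, 0.2367]
eef_rot: [0.999, -0.036, -0.0, -0.0]
contact_force: [0.3, 0.3, 0.2]
gripper_width: 0.451
gripper_force: 0.0
```

```bash
python3 - <<'E'
from meas import *
s=state();print(s["tool_pos"],s["contact_force"])
c=camera("wrist");t=camera("top")
g=mask(c,(45,120,40),(85,255,255),(0,100,560,250))
r=np.where(g.any(1))[0].max();w=np.where(g[r-8])[0]
p=ray(c,[(w.mean(),r+.5)],.0935);f=p[0,:2]+.013*A;print("fin",f,"travel",(f-np.array([.49095,.23275]))@Bv)
b=t["img"][150:280,90:300];cv2.imwrite("pics/end.png",np.vstack([c["img"][:300],cv2.resize(b,(560,300))]))
E
```

```text
[0.49297969 0.24416802 0.23670662] [0.28660747 0.31376887 0.24005377]
fin [0.49293991 0.26255266] travel 0.029868583792572508
```

View pics/end.png

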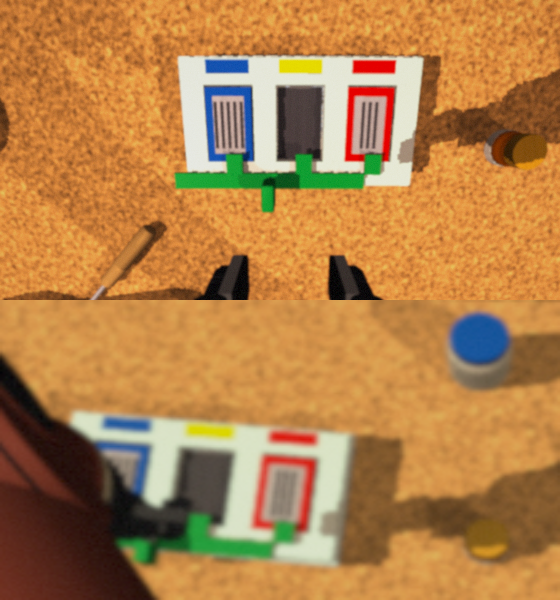

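The keeper travelled 29.9 mm and is shut, with its tabs over the near ends of the blue and red plates. Both plates are in their own bays, the jar and shaker are standing, and the arm touches nothing.

```bash
python3 -c "
from plant import *
print(close_job())"
```

```text
the job is handed in; nothing more can be done
None
```

I handed the job in: the blue and red plates (the only two there) are pressed flush in their own bays, the keeper is fully shut over them, and the jar and shaker are still standing.

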